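Make up two practice kits in the relay laboratory

TASK

Make up the two practice kits from the stock on the bench. In the three-bay tray put the ring current transformer in the middle bay, and the clear-covered relay and the one-pole breaker in the two outer bays, either way round; in the two-bay tray put the three-pole breaker in one bay and the capacitor in the other. Set each thing down rather than dropping it, so that it stands upright and flat on the floor of its bay, and leave the two-pole breaker where it stands.

Things in the scene. Friction and masses are not known exactly. Their poses are not given: they have to be found in the camera images.
- breaker1_c (a point): White moulded circuit breaker, one pole: the narrow one, standing on its back, black toggle on top. 80 mm long (x), 18 mm wide (y): block 42 mm high, then a nose 46 mm long, full width, up to 60 mm; toggle 8 mm higher. Point: its centre, 30 mm above the underside; z up, upright at the start. Pinch the nose across its width. About 110 g.
- breaker2_c (a point): White moulded circuit breaker, two poles: the middle-sized one, which stays where it is, standing on its back, black toggles on top. 80 mm long (x), 36 mm wide (y): block 42 mm high, then a nose 46 mm long, full width, up to 60 mm; toggles 8 mm higher. Point: its centre, 30 mm above the underside; z up, upright at the start. About 220 g.
- breaker3_c (a point): White moulded circuit breaker, three poles: the widest, standing on its back, black toggles on top. 80 mm long (x), 54 mm wide (y): block 42 mm high, then a nose 46 mm long, full width, up to 60 mm; toggles 8 mm higher. Point: its centre, 30 mm above the underside; z up, upright at the start. Pinch the nose across its width. About 330 g.
- relay_c (a point): Plug-in relay: black square base 42 x 42 x 12 mm, under a clear box cover 39 x 39 mm reaching 70 mm above the underside, copper coil inside. The point is at its centre, 35 mm above its underside; sides square to its x and y; z up, upright at the start. About 150 g.
- ct_c (a point): Ring current transformer: grey ring, 60 mm outside, 20 mm hole, 26 mm thick, standing on edge (hole level, along its y) on a black foot 64 (x) by 34 (y) by 10 mm. Ring middle 38 mm, top 68 mm above the underside. Point: mid-plane, 34 mm above the underside; z up, upright at the start. Pinch the ring across its thickness (y), above the hole. 220 g.
- cap_c (a point): Motor capacitor: an upright plain aluminium can, 45 mm in diameter and 70 mm high, two small brass tabs 9 mm higher on top. The point is on its axis, 35 mm above its underside; z up, upright at the start. About 130 g.
- tray3: Three-bay grey kit tray, fixed, 244 mm long (x), 118 mm (y), 20 mm high, open above; walls and floor 4 mm. Bays centred at x = -80, 0, +80 mm, y = 0, each 76 mm (x) by 110 mm (y) inside. A breaker fits only with its length along the tray's y, either way round. Origin: middle of its underside, z up.
- tray2: Two-bay grey kit tray, fixed, 180 mm long (x), 118 mm (y), 20 mm high, open above; walls and floor 4 mm. Bays centred at x = -44, +44 mm, y = 0, each 84 mm (x) by 110 mm (y) inside. A breaker fits only with its length along the tray's y, either way round. Origin: middle of its underside, z up. Low loose bits (tape roll, terminal block, push-button box, under 35 mm high) also stand among the stock, some 125 mm apart.
There are look-alikes about, which are no part of the job. Leave any blue look-alike of the part that bears cap_c alone.

How it is judged (in metres and radians):
At the end, for the whole second after the job is handed in: Each thing is in its bay as asked, within 32 mm along and 45 mm across the tray of the bay's middle, flat on its floor (height within 6 mm), upright within 0.12 rad, at rest; the two-pole breaker is upright and within 20 mm of where it stood (x of ct_c in the frame of tray3 between -0.032 and 0.032 m and y of ct_c in the frame of tray3 between -0.045 and 0.045 m and z of ct_c in the frame of tray3 between 0.032 and 0.044 m and angle between each of ct_c, breaker2_c's own z axis and vertical below 0.12 rad and (((x of relay_c in the frame of tray3 between -0.112 and -0.048 m and y of relay_c in the frame of tray3 between -0.045 and 0.045 m and z of relay_c in the frame of tray3 between 0.033 and 0.045 m and angle between relay_c's own z axis and vertical below 0.12 rad) and (x of breaker1_c in the frame of tray3 between 0.048 and 0.112 m and y of breaker1_c in the frame of tray3 between -0.045 and 0.045 m and z of breaker1_c in the frame of tray3 between 0.028 and 0.04 m and angle between breaker1_c's own z axis and vertical below 0.12 rad)) or ((x of relay_c in the frame of tray3 between 0.048 and 0.112 m and y of relay_c in the frame of tray3 between -0.045 and 0.045 m and z of relay_c in the frame of tray3 between 0.033 and 0.045 m and angle between relay_c's own z axis and vertical below 0.12 rad) and (x of breaker1_c in the frame of tray3 between -0.112 and -0.048 m and y of breaker1_c in the frame of tray3 between -0.045 and 0.045 m and z of breaker1_c in the frame of tray3 between 0.028 and 0.04 m and angle between breaker1_c's own z axis and vertical below 0.12 rad))) and (((x of breaker3_c in the frame of tray2 between -0.076 and -0.012 m and y of breaker3_c in the frame of tray2 between -0.045 and 0.045 m and z of breaker3_c in the frame of tray2 between 0.028 and 0.04 m and angle between breaker3_c's own z axis and vertical below 0.12 rad) and (x of cap_c in the frame of tray2 between 0.012 and 0.076 m and y of cap_c in the frame of tray2 between -0.045 and 0.045 m and z of cap_c in the frame of tray2 between 0.033 and 0.045 m and angle between cap_c's own z axis and vertical below 0.12 rad)) or ((x of breaker3_c in the frame of tray2 between 0.012 and 0.076 m and y of breaker3_c in the frame of tray2 between -0.045 and 0.045 m and z of breaker3_c in the frame of tray2 between 0.028 and 0.04 m and angle between breaker3_c's own z axis and vertical below 0.12 rad) and (x of cap_c in the frame of tray2 between -0.076 and -0.012 m and y of cap_c in the frame of tray2 between -0.045 and 0.045 m and z of cap_c in the frame of tray2 between 0.033 and 0.045 m and angle between cap_c's own z axis and vertical below 0.12 rad))) and distance of breaker2_c from where it was at the start of the episode below 0.02 m and linear speed of each of breaker1, breaker3, relay, ct, cap below 0.02 m/s); the robot touches nothing.
It fails at once if a thing is dropped: let go so that it falls free faster than 0.8 m/s (a drop of over 3 cm) ((linear speed of breaker1 above 0.8 m/s and contact force between breaker1 and the fingers below 0.1 N) or (linear speed of breaker3 above 0.8 m/s and contact force between breaker3 and the fingers below 0.1 N) or (linear speed of relay above 0.8 m/s and contact force between relay and the fingers below 0.1 N) or (linear speed of ct above 0.8 m/s and contact force between ct and the fingers below 0.1 N) or (linear speed of cap above 0.8 m/s and contact force between cap and the fingers below 0.1 N)).
It fails at once if the two-pole breaker is shifted by more than 40 mm (distance of breaker2_c from where it was at the start of the episode above 0.04 m).
It also fails if it takes over 128 s, if anything falls off the work surface, if the arm or the gripper's body presses on something with over 40 N, if the wrist force passes 120 N, or if a joint passes its speed limit or range.

ROBOT

A 6-joint arm with a two-finger parallel gripper is mounted at the origin on the work surface. World frame = base frame: x ahead of the robot, y to its left, z up, the work surface at z = 0. Lengths are in mm, angles in degrees, forces in N, time in s.
With the tool pointing down it reaches from about 375 to 925 mm from the base axis. Payload 5.7 kg.
Tool frame: the origin (TCP) lies at the very end of the fingers, on their centre line; the grasp point (between the pads) lies 19 mm behind it; z points along the fingers, y is the direction in which the jaws open and shut (so a half turn about z gives the same grasp; the last joint's range is limited). The gripper opens to 85 mm and grips with 20 to 120 N. Pads are 22 mm wide; open, the fingers measure 114 mm over their backs; the gripper's body (76 mm by 85 mm) begins 54 mm behind the grasp point. The pads swing forward as they close: fully open they stand 13 mm farther back than shut.
Start: joints at [57.978, 20.558, 86.54, -0, 72.909, -6.595], TCP at [257.611, 541.844, 196.667] pointing down, gripper open.
Joint ranges: [-170.27, 170.27], [-57.76, 135], [12.27, 136.19], [-55.21, 235.2], [11.17, 155.16], [-170.74, 170.74]. Speed limits (degrees/s): [136.94, 136.94, 180, 180, 180, 180].

INTERFACE

Orientations are given as a 3x3 rotation matrix whose columns are the frame's x, y, z axes.
In Python, from cell import arm gives the robot as it stands.
- The arm moves only by the tool move_arm, never from a script. Its argument "motion" is a list of rows, each a list of 5 numbers: the opening, from 0 (shut) to 1 (fully open), then the shift along the tool's x, y, z in m, then the turn about the tool's z in degrees. In form: [[claw, dx, dy, dz, twist], ...]. A call has 1 to 5 rows; each row is the pose to reach, as a shift and turn from the pose measured when the call began, along the tool's axes at that moment; what a row does not reach only later rows make up. A row lasts 1/10 s, in which the tool goes at most 50 mm and 8.59 degrees, less where a joint would pass 70% of its speed; a pose out of reach is approached as far as the arm can. A call with a gripper value outside its range is refused whole. The fingers move at their own pace and stop on an object; "squeeze" is the grip in N (left out, the last holds). Time passes only in rows, so rows that repeat a pose let the fingers close. It gives the time, the measured TCP pose, the force and the opening at its end, in the units of the state.
- arm.read_state(): the state, without advancing time (a new reading comes with each control period).
- arm.camera(name): name is "scene" or "top"; returns a dict with "color" (384x512x3 uint8, red, green, blue), "fovy" (degrees; the focal length in pixels is half the picture's height over the tangent of half this angle, whatever the lens; pixels are square), "cx", "cy" (the principal point, pixels), "pose" (4x4, takes a point from camera to world coordinates). Camera axes: x right, y down, z forward; pixel columns grow to the right and rows downward; lengths in mm; the calibration is good to about 2 mm. A picture is of the moment at which its call begins. There is no depth.
- arm.hand_in(): hands the job in, once; it reports no verdict.
Trained networks look in a picture, given as the dict that the camera call returned (one of the last four; its "shot" number tells which), for a name from the list of things; names that differ only in an ending like _2 or _b are one class to them, and where a whole thing is asked for, a point or a joint stands for the part that bears it (a point fixed in the world has none). Each returns a list of dicts, best first, with "score" (0 to 1); they miss things now and then, are a little off and sometimes report something else, mostly with a low value. They report only what shows in the picture. A call takes as long as a camera call. They do not tell look-alikes from the thing itself.
- arm.spot_in(picture, target): "box" ([left, top, right, bottom] in pixels, round what is visible of it).
- arm.cut_out(picture, target): "mask" (384x512 bool, what is visible of it) and "box" ([left, top, right, bottom] in pixels, round what is visible of it).
The state is a dict: "time": time; "qpos": joint angles; "joint_velocities": joint speeds; "effort": joint torques, N m; "ee_pos": TCP position; "eef_rot": TCP orientation; "force": force on the tool from outside, world axes, zero at the start; "wrist_torque": the same for the moment, N m; "gripper_width": finger opening in mm.
Only numpy, scipy, OpenCV 4.12 (cv2) and the standard library are available. Lean on these libraries where they do the work, as an engineer would, in place of code of your own. Each camera call takes 0.05 s, during which the arm holds its last target.

## Working session

There is one attempt and no reset: what is moved stays moved. The work goes in short steps, Python scripts to look and compute and a tool call to move; the robot and the scene stay as the last step left them, time stands still between calls to the robot, and variables do not carry over. Pictures are saved under pics/ and viewed, and the job is handed in when it is done.

Besides the shell and the picture viewer there is one more tool, called after ">>>" as name(argument=value, ...) on one line, values as JSON. move_arm: Moves the arm, as the interface text tells. Its arguments: {"type":"object","properties":{"motion":{"type":"array","items":{"type":"array","items":{"type":"number"}}},"squeeze":{"type":"number"}},"required":["motion"]}

```bash
ls; mkdir -p pics; python3 - <<'E'
from cell import arm
import cv2,pickle
s=arm.read_state()
print({k:s[k] for k in ('time','ee_pos','eef_rot','gripper_width','force')})
for n in('scene','top'):
    p=arm.camera(n); pickle.dump(p,open(f'{n}0.pkl','wb'))
    print(n,p['fovy'],p['cx'],p['cy'],p['pose'],p['shot'])
    cv2.imwrite(f'pics/{n}0.png',cv2.resize(p['color'][:,:,::-1],(768,576),interpolation=cv2.INTER_CUBIC))
E
```

```text
pics
{'time': 0.0, 'ee_pos': array([257.23829856, 541.23300238, 195.85367445]), 'eef_rot': array([[-9.03119307e-01,  4.29388578e-01, -9.83136915e-04],
       [ 4.29389648e-01,  9.03117983e-01, -1.56177135e-03],
       [ 2.17281846e-04, -1.83261468e-03, -9.99998297e-01]]), 'gripper_width': 85.12870150857198, 'force': array([-0.67874943,  1.01402695, -0.20233455])}
scene 52.43981607894244 256.5839614480177 189.64719784926794 [[-6.61775207e-01  5.96416472e-01 -4.54247693e-01  9.82179894e+02]
 [ 7.49535917e-01  5.13584820e-01 -4.17644037e-01  4.38496215e+02]
 [-1.57950636e-02 -6.16861431e-01 -7.86913268e-01  9.01845296e+02]
 [ 0.00000000e+00  0.00000000e+00  0.00000000e+00  1.00000000e+00]] 1
top 52.89131190561719 254.8696995135771 193.05947109099844 [[ 8.32918969e-03 -9.98517385e-01  5.37927263e-02  4.54059270e+02]
 [-9.99915490e-01 -7.77972548e-03  1.04158068e-02  9.35325070e+00]
 [-9.98187150e-03 -5.38749355e-02 -9.98497798e-01  1.08866972e+03]
 [ 0.00000000e+00  0.00000000e+00  0.00000000e+00  1.00000000e+00]] 2
```

View pics/top0.png

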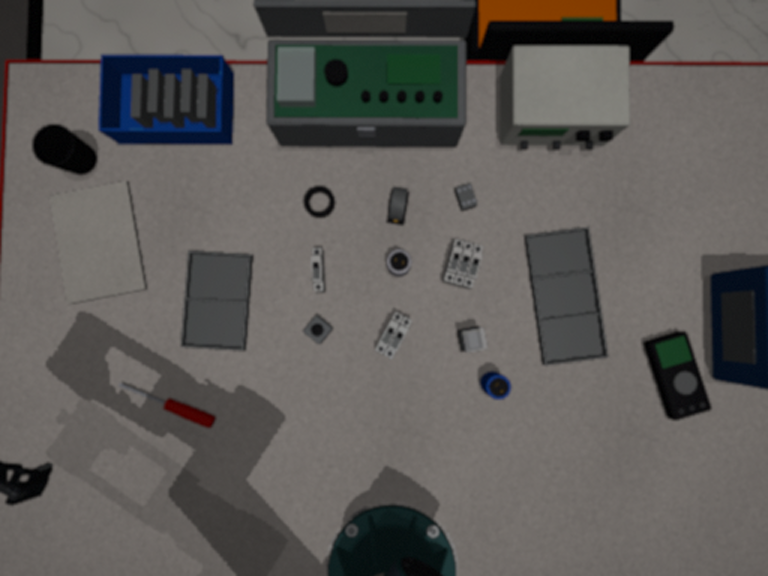

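View pics/scene0.png

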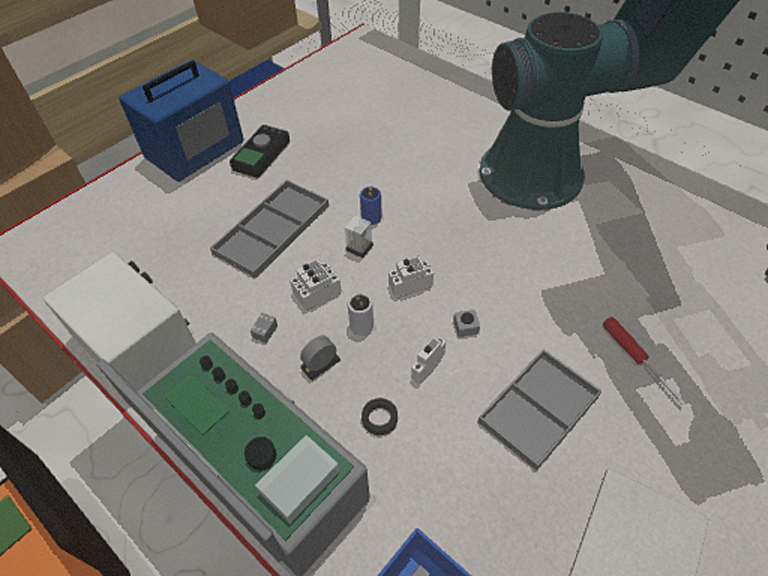

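The top view shows, in its upscaled pixels, the one-pole breaker at (318,268), CT (398,205), capacitor (398,262), three-pole (463,262), two-pole (393,333) and relay (472,338). The blue look-alike is at (496,384), tray2 at (217,300) and tray3 at (566,296). Next I'll fit poses to the masks.

```bash
cat > h.py <<'E'
import numpy as np,cv2
from scipy.optimize import minimize
def proj(p,P):
    M=np.linalg.inv(p['pose']); c=P@M[:3,:3].T+M[:3,3]
    f=192/np.tan(np.radians(p['fovy'])/2)
    return np.c_[f*c[:,0]/c[:,2]+p['cx'],f*c[:,1]/c[:,2]+p['cy']]
def ray(p,uv,z):
    f=192/np.tan(np.radians(p['fovy'])/2)
    d=p['pose'][:3,:3]@np.array([(uv[0]-p['cx'])/f,(uv[1]-p['cy'])/f,1]); o=p['pose'][:3,3]
    return o+d*(z-o[2])/d[2]
def box(x0,x1,y0,y1,z0,z1): return np.array([[x,y,z] for x in(x0,x1) for y in(y0,y1) for z in(z0,z1)],float)
def bk(w): return [box(-40,40,-w/2,w/2,0,42),box(-23,23,-w/2,w/2,42,60)]
a=np.linspace(0,2*np.pi,40,endpoint=False)
ring=np.vstack([np.c_[30*np.cos(a),0*a+y,38+30*np.sin(a)] for y in(-13,13)])
cyl=np.vstack([np.c_[22.5*np.cos(a),22.5*np.sin(a),0*a+z] for z in(0,70)])
MOD={'breaker1_c':bk(18),'breaker2_c':bk(36),'breaker3_c':bk(54),
'relay_c':[box(-21,21,-21,21,0,12),box(-19.5,19.5,-19.5,19.5,12,70)],
'ct_c':[box(-32,32,-17,17,0,10),ring],'cap_c':[cyl],
'tray3':[box(-122,122,-59,59,0,20)],'tray2':[box(-90,90,-59,59,0,20)]}
def sil(p,name,q,z0=0,S=4):
    R=cv2.getRotationMatrix2D((0,0),0,1); c,s=np.cos(q[2]),np.sin(q[2])
    im=np.zeros((384*S,512*S),np.uint8)
    for P in MOD[name]:
        W=np.c_[P[:,0]*c-P[:,1]*s+q[0],P[:,0]*s+P[:,1]*c+q[1],P[:,2]+z0]
        h=cv2.convexHull(((proj(p,W)+.5)*S-.5).astype(np.float32))
        cv2.fillConvexPoly(im,np.round(h*16).astype(np.int32),1,shift=4)
    return im
def fit(pics,masks,name,q0,z0=0):
    crops=[]
    for p,m in zip(pics,masks):
        M=cv2.resize(m.astype(np.uint8),None,fx=4,fy=4,interpolation=cv2.INTER_NEAREST)
        crops.append(M)
    def cost(v):
        q=[v[0],v[1],v[2]/30]; t=0
        for p,M in zip(pics,crops):
            s=sil(p,name,q,z0); t+=1-(s&M).sum()/((s|M).sum()+1)
        return t/len(pics)
    best=None
    for y in q0[2]:
        r=minimize(cost,[q0[0],q0[1],y*30],method='Nelder-Mead',options=dict(initial_simplex=np.array([[q0[0]+d[0],q0[1]+d[1],y*30+d[2]] for d in((0,0,0),(8,0,0),(0,8,0),(0,0,8))]),xatol=.1,fatol=1e-4,maxiter=150))
        if best is None or r.fun<best.fun: best=r
    return best.x[0],best.x[1],np.degrees(best.x[2]/30),best.fun
E
cat > loc.py <<'E'
from cell import arm
from h import *
import cv2,sys
P={n:arm.camera(n) for n in('top','scene')}
hint={'breaker1_c':(318,268),'breaker2_c':(393,333),'breaker3_c':(463,262),'relay_c':(472,338),'ct_c':(398,205),'cap_c':(398,262),'tray3':(566,296),'tray2':(217,300)}
for n,h in hint.items():
    x0=ray(P['top'],(h[0]/1.5,h[1]/1.5),30); ms={}
    for c in P:
        e=proj(P[c],np.array([[x0[0],x0[1],35]]))[0]; cand=[]
        for d in arm.cut_out(P[c],n):
            b=d['box']; ctr=np.array([(b[0]+b[2])/2,(b[1]+b[3])/2]); cand.append((np.linalg.norm(ctr-e),d))
        print(n,c,[(round(k),round(float(d['score']),2)) for k,d in cand][:5])
        cand=[k for k in cand if k[0]<14]
        if cand: ms[c]=min(cand,key=lambda k:k[0])[1]['mask']
    Y=[np.pi/2] if 'tray' in n else ([0] if n=='cap_c' else [0,.5,1,1.5,2,2.5])
    for S in (['top','scene'],['top'],['scene']):
        if all(s in ms for s in S): 
            r=fit([P[s] for s in S],[ms[s] for s in S],n,(x0[0],x0[1],Y)); print('  ',S,np.round(r,2))
E
time python3 loc.py
```

```text
breaker1_c top [(1, 0.73)]
breaker1_c scene [(3, 0.61)]
   ['top', 'scene'] [5.4827e+02 1.3899e+02 3.2000e+00 1.6000e-01]
   ['top'] [5.4780e+02 1.4044e+02 1.8364e+02 1.1000e-01]
   ['scene'] [5.4863e+02 1.3656e+02 4.9300e+00 7.0000e-02]
breaker2_c top [(4, 0.97)]
breaker2_c scene [(4, 0.81)]
   ['top', 'scene'] [ 4.2966e+02 -1.3800e+00  1.5058e+02  1.3000e-01]
   ['top'] [4.2763e+02 1.0900e+00 1.5201e+02 1.0000e-01]
   ['scene'] [ 4.3056e+02 -5.5100e+00  1.5376e+02  7.0000e-02]
breaker3_c top [(0, 0.73)]
breaker3_c scene [(1, 0.57), (172, 0.29)]
   ['top', 'scene'] [ 5.6116e+02 -1.2617e+02  1.6465e+02  1.0000e-01]
   ['top'] [ 5.5963e+02 -1.2489e+02  1.6473e+02  6.0000e-02]
   ['scene'] [ 5.6256e+02 -1.3037e+02 -1.7050e+01  8.0000e-02]
relay_c top [(3, 0.85)]
relay_c scene [(5, 0.9)]
   ['top', 'scene'] [ 4.2127e+02 -1.4269e+02  8.9100e+00  1.2000e-01]
   ['top'] [ 4.2021e+02 -1.4107e+02  6.9600e+00  9.0000e-02]
   ['scene'] [ 4.2327e+02 -1.4484e+02  9.1400e+00  7.0000e-02]
ct_c top [(2, 0.65)]
ct_c scene [(79, 0.71), (4, 0.69)]
   ['top', 'scene'] [ 6.6992e+02 -7.0100e+00 -8.8800e+
[... 273 characters left out ...]
0  1.4000e-01]
   ['top'] [ 5.5832e+02 -7.7800e+00  4.5000e-01  1.6000e-01]
   ['scene'] [ 5.6065e+02 -1.1890e+01  7.6300e+00  8.0000e-02]
tray3 top [(235, 0.94), (2, 0.8)]
tray3 scene [(6, 0.85), (219, 0.85)]
   ['top', 'scene'] [ 5.0438e+02 -3.2008e+02  1.8803e+02  5.0000e-02]
   ['top'] [ 5.0299e+02 -3.1821e+02  8.5000e+00  3.0000e-02]
   ['scene'] [ 5.0503e+02 -3.2323e+02  1.8808e+02  3.0000e-02]
tray2 top [(1, 0.94), (236, 0.8)]
tray2 scene [(213, 0.85), (11, 0.85)]
   ['top', 'scene'] [4.9031e+02 3.2939e+02 1.7673e+02 5.0000e-02]
   ['top'] [4.8888e+02 3.3210e+02 1.7676e+02 3.0000e-02]
   ['scene'] [4.9172e+02 3.2802e+02 1.7634e+02 3.0000e-02]
real	3m0.783s
user	1m36.357s
sys	0m38.118s
```

```bash
cat > go.py <<'E'
import sys,numpy as np
from cell import arm
s=arm.read_state(); R=np.array(s['eef_rot']); p=np.array(s['ee_pos'])
yaw=np.degrees(np.arctan2(R[1,1],R[0,1]))
print('t',round(s['time'],2),'p',p.round(1),'yaw',round(yaw,1),'q',np.round(s['qpos'],0),'w',round(s['gripper_width'],1),'F',np.round(s['force'],1))
for a in sys.argv[1:]:
    x,y,z,j=map(float,a.split(','))
    d=R.T@(np.array([x,y,z])-p)/1000
    print(a,np.round(d,4),'twist',round(-((j-yaw+90)%180-90),1),'dist',round(np.linalg.norm(d)*1000))
E
python3 go.py 561,-127,130,74.7 561,-127,28,74.7
```

```text
t 1.0 p [257.6 541.8 196.7] yaw 64.6 q [58. 21. 87. -0. 73. -7.] w 85.5 F [-0.3  0.1  0.6]
561,-127,130,74.7 [-0.5612 -0.4738  0.0667] twist -10.1 dist 737
561,-127,28,74.7 [-0.5612 -0.4738  0.1687] twist -10.1 dist 754
```

>>> move_arm(motion=[[1, -0.561, -0.474, 0.04, -10], [1, -0.561, -0.474, 0.04, -10], [1, -0.561, -0.474, 0.04, -10], [1, -0.561, -0.474, 0.04, -10], [1, -0.561, -0.474, 0.04, -10]], squeeze=80)

```text
time: 1.5
ee_pos: [360.9, 313.6, 183.3]
eef_rot: [[-0.964, 0.265, 0.001], [0.265, 0.964, 0.0], [-0.001, 0.0, -1.0]]
force: [0.1, -0.3, -0.2]
gripper_width: 85.5
```

```bash
python3 go.py 561,-127,130,74.7
```

```text
t 1.5 p [360.9 313.6 183.3] yaw 74.6 q [ 33.  11. 102.  -0.  67. -42.] w 85.5 F [ 0.1 -0.3 -0.2]
561,-127,130,74.7 [-0.3098 -0.3717  0.0533] twist -0.1 dist 487
```

>>> move_arm(motion=[[1, -0.31, -0.372, 0.053, 0], [1, -0.31, -0.372, 0.053, 0], [1, -0.31, -0.372, 0.053, 0], [1, -0.31, -0.372, 0.053, 0], [1, -0.31, -0.372, 0.053, 0]])

```text
time: 2.0
ee_pos: [463.8, 86.9, 156.2]
eef_rot: [[-0.964, 0.265, 0.002], [0.265, 0.964, 0.0], [-0.002, 0.001, -1.0]]
force: [-0.6, 0.2, 0.3]
gripper_width: 85.6
```

```bash
python3 go.py 561,-127,130,74.7
```

```text
t 2.0 p [463.8  86.9 156.2] yaw 74.6 q [  2.  13. 105.   0.  62. -72.] w 85.6 F [-0.6  0.2  0.3]
561,-127,130,74.7 [-0.1505 -0.1804  0.0263] twist -0.1 dist 236
```

>>> move_arm(motion=[[1, -0.1505, -0.1804, 0.026, 0], [1, -0.1505, -0.1804, 0.026, 0], [1, -0.1505, -0.1804, 0.026, 0], [1, -0.1505, -0.1804, 0.026, 0], [1, -0.1505, -0.1804, 0.026, 0]])

```text
time: 2.5
ee_pos: [562.3, -130.1, 130.2]
eef_rot: [[-0.964, 0.267, 0.003], [0.267, 0.964, -0.0], [-0.003, 0.0, -1.0]]
force: [0.2, -0.4, 0.6]
gripper_width: 85.3
```

```bash
python3 go.py 561,-127,90,74.7 561,-127,29,74.7; cat > snap.py <<'E'
import sys,cv2,numpy as np
from cell import arm
out=[]
for n,(x,y) in (('top',eval(sys.argv[2])),('scene',eval(sys.argv[3]))):
    from h import proj
    p=arm.camera(n); u=proj(p,np.array([[x,y,40.]]))[0].astype(int)
    im=cv2.copyMakeBorder(p['color'][:,:,::-1],60,60,60,60,cv2.BORDER_CONSTANT)
    c=im[u[1]:u[1]+120,u[0]:u[0]+120]
    c=np.clip(c.astype(float)*1.3,0,255).astype(np.uint8)
    out.append(cv2.resize(c,(396,396),interpolation=cv2.INTER_CUBIC))
cv2.imwrite(f'pics/{sys.argv[1]}.png',np.hstack(out))
E
python3 snap.py a1 561,-127 561,-127
```

```text
t 2.5 p [ 562.3 -130.1  130.2] yaw 74.5 q [-20.  22.  94.   0.  63. -94.] w 85.3 F [ 0.2 -0.4  0.6]
561,-127,90,74.7 [0.0021 0.0026 0.0402] twist -0.2 dist 40
561,-127,29,74.7 [0.0023 0.0026 0.1012] twist -0.2 dist 101
```

View pics/a1.png

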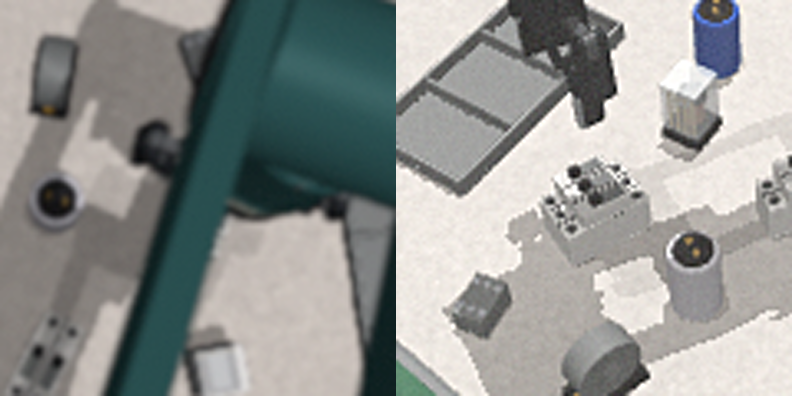

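The top view is blocked by the arm. In the scene view the fingers are near (585,80), above the three-pole breaker at (595,210), with clear space around it. I'm going down.

>>> move_arm(motion=[[1, 0.002, 0.003, 0.04, 0], [1, 0.002, 0.003, 0.075, 0], [1, 0.002, 0.003, 0.101, 0], [0.3, 0.002, 0.003, 0.101, 0], [0.3, 0.002, 0.003, 0.101, 0]])

```text
time: 3.1
ee_pos: [562.8, -128.3, 29.2]
eef_rot: [[-0.963, 0.269, 0.003], [0.269, 0.963, -0.002], [-0.004, -0.001, -1.0]]
force: [-0.2, -0.9, 0.5]
gripper_width: 59.1
```

>>> move_arm(motion=[[0, 0, 0, 0, 0], [0, 0, 0, 0, 0], [0, 0, 0, 0, 0], [0, 0, 0, 0, 0]])

```text
time: 3.5
ee_pos: [563.4, -128.4, 30.1]
eef_rot: [[-0.963, 0.269, 0.005], [0.269, 0.963, -0.002], [-0.005, -0.001, -1.0]]
force: [-0.7, -0.0, -0.6]
gripper_width: -0.2
```

```bash
python3 go.py 561,-127,140,74.7
```

```text
t 3.5 p [ 563.4 -128.4   30.1] yaw 74.4 q [-20.  30.  99.  -0.  51. -94.] w -0.2 F [-0.7 -0.  -0.6]
561,-127,140,74.7 [ 0.0021  0.0006 -0.1099] twist -0.3 dist 110
```

```bash
python3 snap.py a2 561,-127 561,-127
```

```text
(no output)
```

View pics/a2.png

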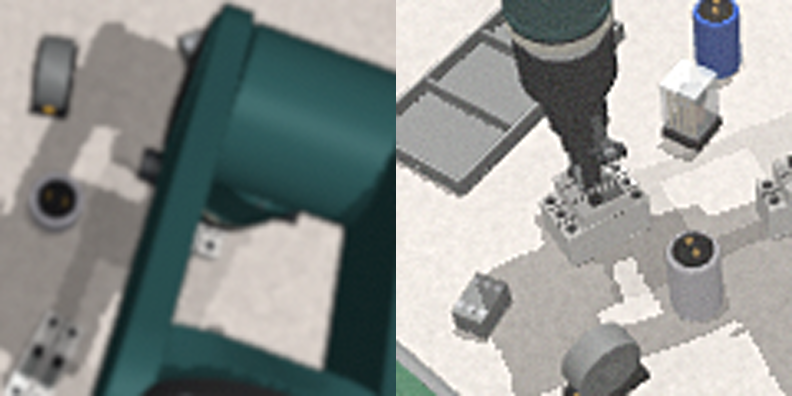

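```bash
python3 - <<'E'
from cell import arm
from h import *
p=arm.camera('scene'); s=arm.read_state(); t=np.array(s['ee_pos']); R=np.array(s['eef_rot'])
im=cv2.resize(p['color'][:,:,::-1],None,fx=8,fy=8,interpolation=cv2.INTER_CUBIC)
im=np.clip(im*1.5,0,255).astype(np.uint8)
def L(a,b,c):
    u=(proj(p,np.array([a,b]))+.5)*8
    cv2.line(im,tuple(map(int,u[0])),tuple(map(int,u[1])),c,2)
L(t,t-R[:,2]*73,(0,0,255)); L(t-R[:,1]*40,t+R[:,1]*40,(0,255,255))
q=np.array([561,-127,0.]);a=np.radians(164.7);X=np.array([np.cos(a),np.sin(a),0]);Y=np.array([-X[1],X[0],0]);Z=np.array([0,0,1])
for h,l in((42,40),(60,23),(0,40)):
    c=[q+X*i*l+Y*j*27+Z*h for i,j in((1,1),(1,-1),(-1,-1),(-1,1))]
    for k in range(4): L(c[k],c[k-1],(0,255,0))
u=(proj(p,np.array([[561,-127,50]]))[0]*8).astype(int)
cv2.imwrite('pics/a3.png',im[u[1]-340:u[1]+240,u[0]-390:u[0]+390])
E
```

```text
(no output)
```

View pics/a3.png

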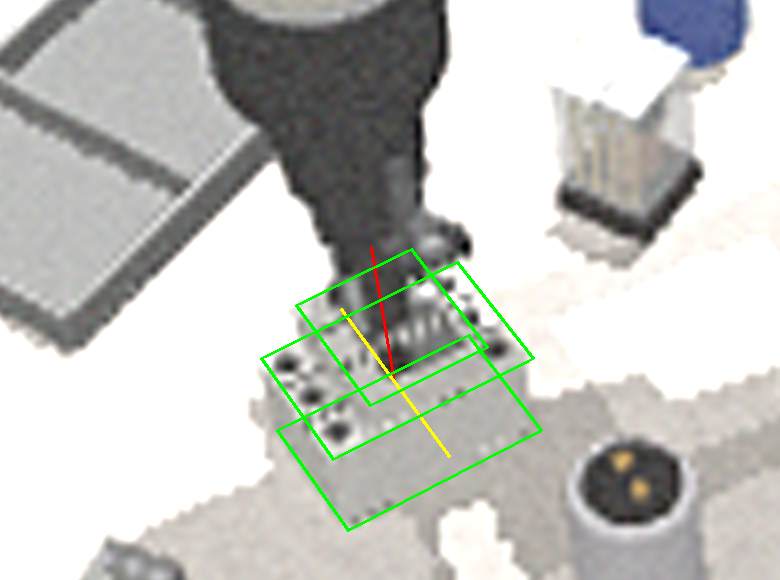

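The reading is odd: width is about 0 with the TCP at z=30 inside the breaker. I'll lift a little and look.

>>> move_arm(motion=[[0, 0, 0, -0.02, 0], [0, 0, 0, -0.04, 0], [0, 0, 0, -0.04, 0]])

```text
time: 3.95
ee_pos: [564.8, -129.0, 71.9]
eef_rot: [[-0.963, 0.269, 0.008], [0.269, 0.963, -0.003], [-0.009, -0.001, -1.0]]
force: [0.8, 0.4, -0.2]
gripper_width: -0.2
```

```bash
python3 go.py; cat > z.py <<'E'
import sys
from cell import arm
from h import *
p=arm.camera('scene'); s=arm.read_state(); t=np.array(s['ee_pos']); R=np.array(s['eef_rot'])
im=cv2.resize(p['color'][:,:,::-1],None,fx=6,fy=6,interpolation=cv2.INTER_CUBIC)
im=np.clip(im*1.8,0,255).astype(np.uint8)
def L(a,b,c):
    u=(proj(p,np.array([a,b]))+.5)*6
    cv2.line(im,tuple(map(int,u[0])),tuple(map(int,u[1])),c,1)
if len(sys.argv)>2: L(t,t-R[:,2]*73,(0,0,255)); L(t-R[:,1]*40,t+R[:,1]*40,(0,255,255))
u=(proj(p,t[None])[0]*6).astype(int)
cv2.imwrite('pics/%s.png'%sys.argv[1],im[max(0,u[1]-290):u[1]+290,max(0,u[0]-390):u[0]+390])
E
python3 z.py a4 1
```

```text
t 3.95 p [ 564.8 -129.    71.9] yaw 74.4 q [-20.  27.  97.  -0.  56. -94.] w -0.2 F [ 0.8  0.4 -0.2]
```

View pics/a4.png

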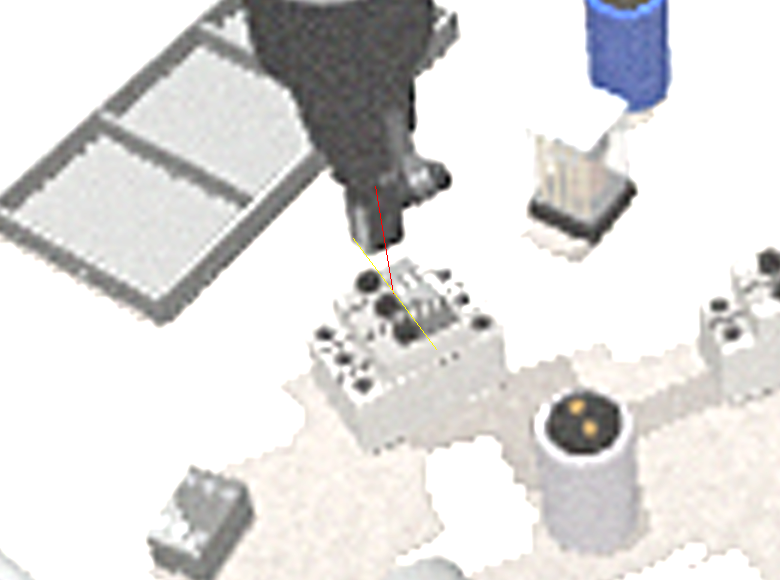

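```bash
python3 - <<'E'
import pickle
from h import *
p=pickle.load(open('top0.pkl','rb'))
for z in (196.7,226,236,270): print(z,proj(p,np.array([[257.6,541.8,z]]))*1.5)
im=cv2.resize(p['color'][:,:,::-1],None,fx=8,fy=8,interpolation=cv2.INTER_CUBIC)
im=np.clip(im*1.8,0,255).astype(np.uint8)
y=np.array([.4294,.9031,0]);t=np.array([257.6,541.8,196.7])
for k in(-1,1):
    u=(proj(p,np.array([t+y*42.5*k,t+y*42.5*k+[0,0,60]]))+.5)*8; print(u)
    cv2.line(im,tuple(map(int,u[0])),tuple(map(int,u[1])),(0,0,255),2)
cv2.imwrite('pics/b0.png',im[2300:2880,0:600])
E
```

```text
196.7 [[ 38.96975685 446.5546769 ]]
226 [[ 27.04248185 450.84985941]]
236 [[ 22.78300353 452.38375854]]
270 [[  7.51760778 457.88104613]]
[[ 342.4800824  2451.61574045]
 [ 216.64868382 2505.14473384]]
[[  81.60426655 2319.83970513]
 [ -62.7034424  2363.64462118]]
```

View pics/b0.png

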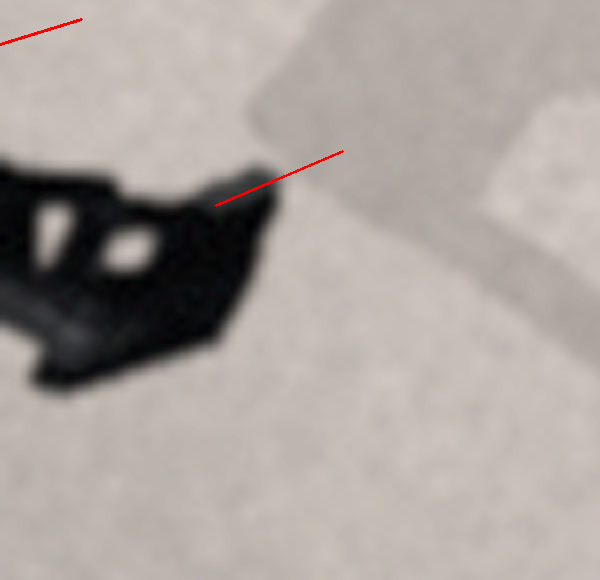

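The fingertips appear about 30 mm above where the reported TCP projects, in both views. I'll probe the bare bench with closed fingers to calibrate this.

```bash
python3 go.py 645,-205,140,74.7 645,-205,40,74.7
```

```text
t 4.0 p [ 563.9 -128.7   70.6] yaw 74.4 q [-20.  27.  97.  -0.  56. -94.] w -0.2 F [-0.7  0.6 -0.1]
645,-205,140,74.7 [-0.0991 -0.0517 -0.0687] twist -0.3 dist 131
645,-205,40,74.7 [-0.0984 -0.0517  0.0313] twist -0.3 dist 115
```

>>> move_arm(motion=[[0, 0, 0, -0.045, 0], [0, -0.05, -0.026, -0.05, 0], [0, -0.098, -0.052, -0.03, 0], [0, -0.098, -0.052, 0.01, 0], [0, -0.098, -0.052, 0.031, 0]])

```text
time: 4.5
ee_pos: [644.6, -206.8, 36.3]
eef_rot: [[-0.963, 0.27, 0.005], [0.27, 0.963, -0.002], [-0.005, -0.001, -1.0]]
force: [-1.2, 1.0, -1.1]
gripper_width: 0.0
```

```bash
python3 go.py; python3 z.py b1 1
```

```text
t 4.5 p [ 644.6 -206.8   36.3] yaw 74.3 q [-24.  36.  85.  -0.  59. -98.] w 0.0 F [-1.2  1.  -1.1]
```

View pics/b1.png

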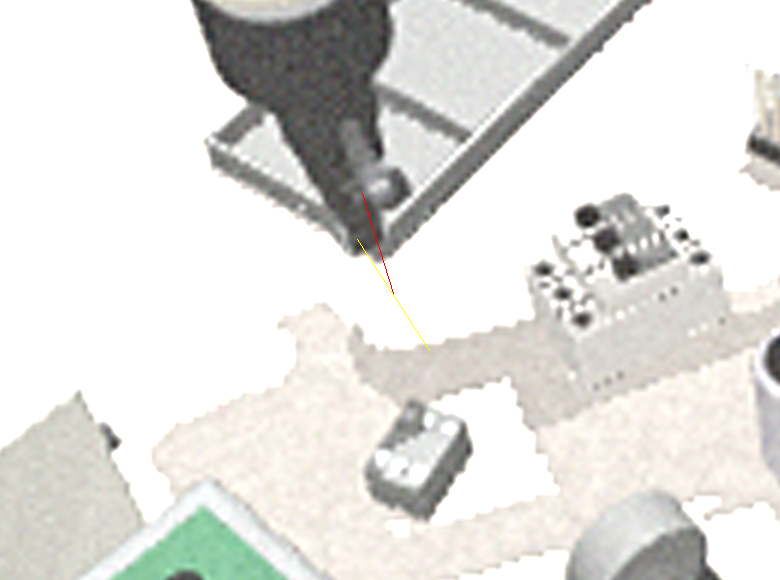

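>>> move_arm(motion=[[0, 0, 0, 0.01, 0], [0, 0, 0, 0.02, 0], [0, 0, 0, 0.02, 0]])

```text
time: 4.85
ee_pos: [639.8, -203.9, 11.7]
eef_rot: [[-0.963, 0.27, -0.004], [0.27, 0.963, 0.002], [0.004, 0.001, -1.0]]
force: [-0.4, -0.3, 0.4]
gripper_width: -0.1
```

>>> move_arm(motion=[[0, 0, 0, 0.005, 0], [0, 0, 0, 0.008, 0]])

```text
time: 5.05
ee_pos: [640.2, -203.8, 4.3]
eef_rot: [[-0.963, 0.27, -0.003], [0.27, 0.963, 0.001], [0.003, 0.001, -1.0]]
force: [-0.2, -0.1, 0.3]
gripper_width: 0.2
```

>>> move_arm(motion=[[0, 0, 0, 0.004, 0], [0, 0, 0, 0.007, 0]])

```text
time: 5.25
ee_pos: [640.6, -203.9, -2.4]
eef_rot: [[-0.963, 0.269, -0.002], [0.269, 0.963, 0.001], [0.002, 0.0, -1.0]]
force: [-0.7, 0.8, -0.1]
gripper_width: 0.1
```

```bash
python3 go.py; python3 z.py b2 1
```

```text
t 5.25 p [ 640.6 -203.9   -2.4] yaw 74.4 q [-24.  38.  87.   0.  55. -98.] w 0.1 F [-0.7  0.8 -0.1]
```

View pics/b2.png

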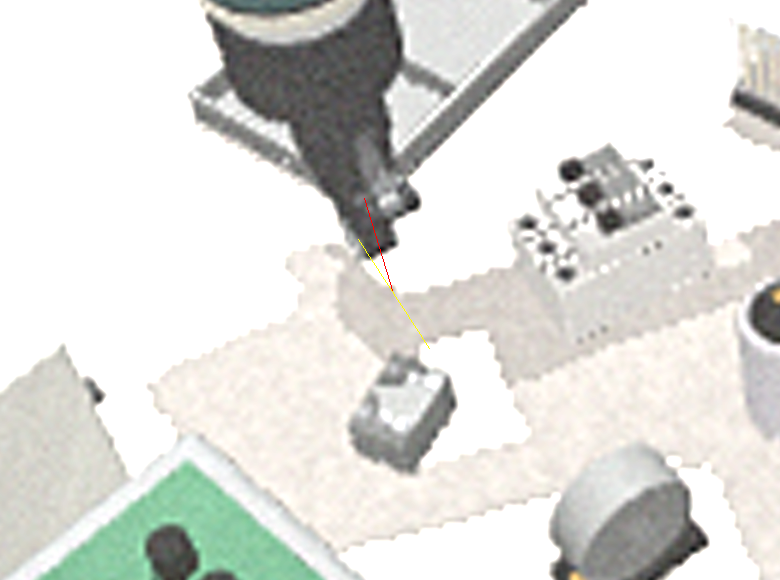

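The reported TCP is at -2.4 mm with no contact, so the tool-length figure is off. I'll keep probing gently.

>>> move_arm(motion=[[0, 0, 0, 0.004, 0], [0, 0, 0, 0.008, 0]])

```text
time: 5.5
ee_pos: [640.2, -203.8, -11.2]
eef_rot: [[-0.963, 0.27, -0.003], [0.27, 0.963, 0.001], [0.003, 0.001, -1.0]]
force: [-0.5, 0.1, -0.4]
gripper_width: -0.2
```

>>> move_arm(motion=[[0, 0, 0, 0.004, 0], [0, 0, 0, 0.006, 0]])

```text
time: 5.7
ee_pos: [639.9, -203.7, -17.8]
eef_rot: [[-0.963, 0.27, -0.003], [0.27, 0.963, 0.002], [0.003, 0.001, -1.0]]
force: [-0.5, -0.7, 0.7]
gripper_width: 0.2
```

>>> move_arm(motion=[[0, 0, 0, 0.002, 0], [0, 0, 0, 0.004, 0]])

```text
time: 5.9
ee_pos: [639.8, -203.7, -22.1]
eef_rot: [[-0.963, 0.27, -0.003], [0.27, 0.963, 0.002], [0.004, 0.001, -1.0]]
force: [0.3, 0.6, 0.2]
gripper_width: 0.3
```

```bash
python3 z.py b3 1
```

```text
(no output)
```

View pics/b3.png

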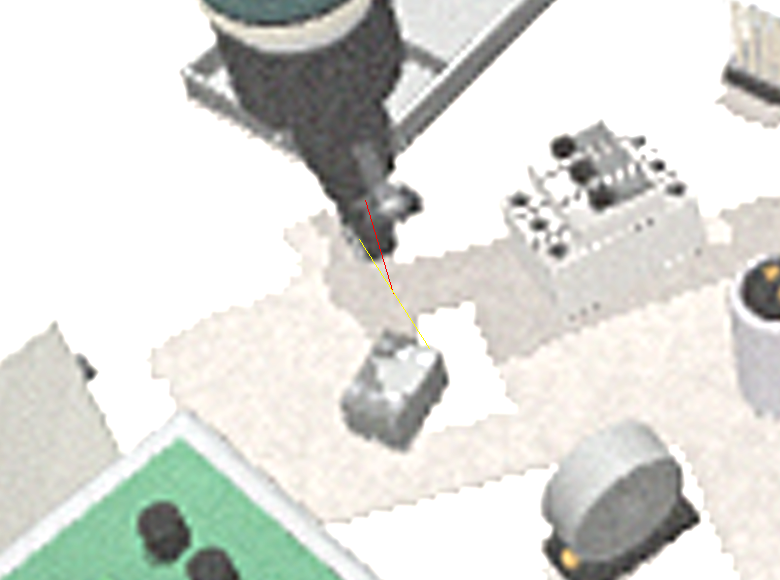

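The tip is at about (378,260), with the reported TCP projecting to (392,290). There is still no contact, so I'll step down further.

>>> move_arm(motion=[[0, 0, 0, 0.002, 0], [0, 0, 0, 0.004, 0]])

```text
time: 6.15
ee_pos: [639.7, -203.6, -26.4]
eef_rot: [[-0.963, 0.27, -0.004], [0.27, 0.963, 0.002], [0.004, 0.001, -1.0]]
force: [-0.1, 0.4, 1.0]
gripper_width: 0.1
```

>>> move_arm(motion=[[0, 0, 0, 0.002, 0], [0, 0, 0, 0.003, 0]])

```text
time: 6.35
ee_pos: [639.6, -203.5, -29.7]
eef_rot: [[-0.963, 0.27, -0.004], [0.27, 0.963, 0.002], [0.004, 0.001, -1.0]]
force: [0.2, 0.1, 0.5]
gripper_width: 0.3
```

>>> move_arm(motion=[[0, 0, 0, 0.002, 0], [0, 0, 0, 0.003, 0]])

```text
time: 6.55
ee_pos: [639.4, -203.5, -32.9]
eef_rot: [[-0.963, 0.27, -0.004], [0.27, 0.963, 0.002], [0.004, 0.001, -1.0]]
force: [-0.5, -0.0, -0.2]
gripper_width: 0.2
```

>>> move_arm(motion=[[0, 0, 0, 0.002, 0], [0, 0, 0, 0.003, 0]])

```text
time: 6.75
ee_pos: [639.6, -203.5, -34.6]
eef_rot: [[-0.963, 0.269, -0.004], [0.269, 0.963, 0.002], [0.004, 0.001, -1.0]]
force: [-4.3, 2.7, 17.6]
gripper_width: -0.0
```

Contact at reported z≈-34, so the true fingertips are 34 mm above the reported TCP. Next I'll check for a lateral offset.

```bash
python3 - <<'E'
from cell import arm
from h import *
p=arm.camera('scene'); s=arm.read_state(); t=np.array(s['ee_pos']); print(t,s['force'])
im=cv2.resize(p['color'][:,:,::-1],None,fx=12,fy=12,interpolation=cv2.INTER_CUBIC)
im=np.clip(im*1.8,0,255).astype(np.uint8)
t[2]=0
u=((proj(p,t[None])[0]+.5)*12).astype(int); print(u,proj(p,t[None]),'crop origin',u-[300,400])
cv2.circle(im,tuple(map(int,u)),5,(0,0,255),-1)
cv2.imwrite('pics/b4.png',im[u[1]-400:u[1]+190,u[0]-300:u[0]+300])
q=arm.camera('top'); u=((proj(q,t[None])[0]+.5)*8).astype(int)
im=cv2.resize(q['color'][:,:,::-1],None,fx=8,fy=8); im=np.clip(im*1.8,0,255).astype(np.uint8)
cv2.circle(im,tuple(map(int,u)),5,(0,0,255),-1)
cv2.imwrite('pics/b5.png',im[u[1]-290:u[1]+290,u[0]-300:u[0]+300])
E
```

```text
[ 639.60304267 -203.54802393  -34.51537871] [-3.41039688  0.83839826  9.55398341]
[2093 2373] [[173.93725562 197.30057427]] crop origin [1793 1973]
```

View pics/b4.png

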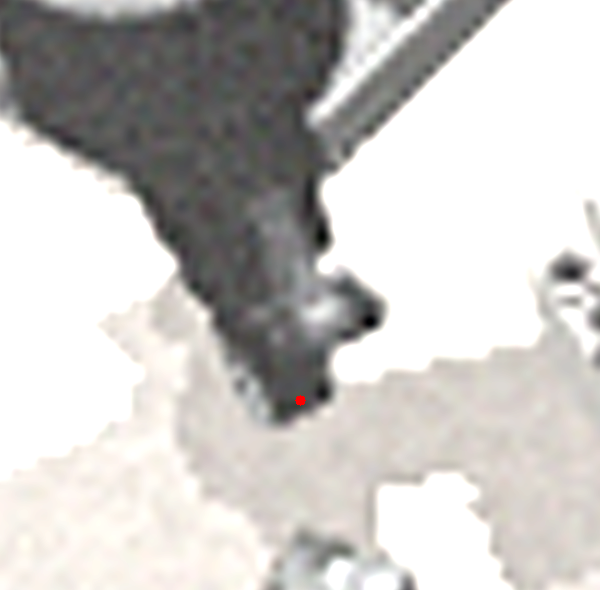

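View pics/b5.png

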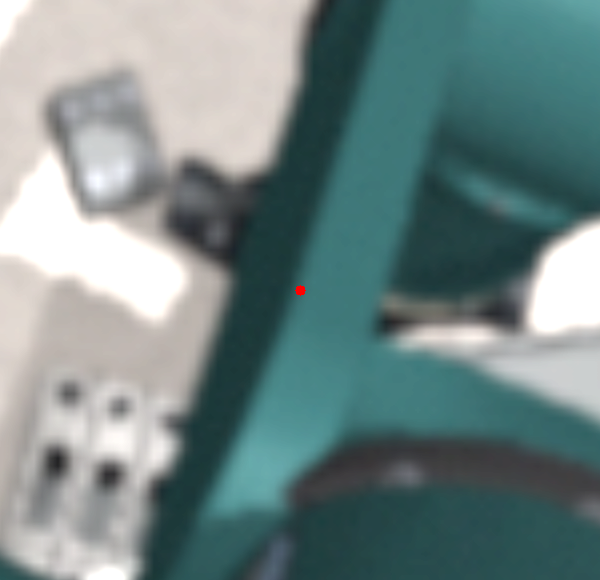

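```bash
python3 go.py 562,-124,75,74.7 562,-124,-5,74.7
```

```text
t 6.85 p [ 639.6 -203.6  -34.5] yaw 74.4 q [-24.  41.  88.   0.  52. -98.] w 0.1 F [-2.2  1.6 10.8]
562,-124,75,74.7 [ 0.0966  0.0558 -0.1091] twist -0.3 dist 156
562,-124,-5,74.7 [ 0.0963  0.0557 -0.0291] twist -0.3 dist 115
```

>>> move_arm(motion=[[0, 0, 0, -0.045, 0], [1, 0, 0, -0.09, 0], [1, 0.03, 0.018, -0.115, 0], [1, 0.07, 0.04, -0.115, 0], [1, 0.0966, 0.0558, -0.109, 0]])

```text
time: 7.35
ee_pos: [561.2, -122.8, 76.6]
eef_rot: [[-0.963, 0.27, -0.001], [0.27, 0.963, 0.001], [0.002, 0.001, -1.0]]
force: [0.6, 0.4, -0.6]
gripper_width: 58.3
```

```bash
python3 go.py 562,-124,75,74.7 562,-124,-5,74.7; python3 z.py c1
```

```text
t 7.35 p [ 561.2 -122.8   76.6] yaw 74.4 q [-19.  26.  97.   0.  57. -94.] w 58.3 F [ 0.6  0.4 -0.6]
562,-124,75,74.7 [-0.0011 -0.0009  0.0016] twist -0.3 dist 2
562,-124,-5,74.7 [-0.0013 -0.001   0.0816] twist -0.3 dist 82
```

View pics/c1.png

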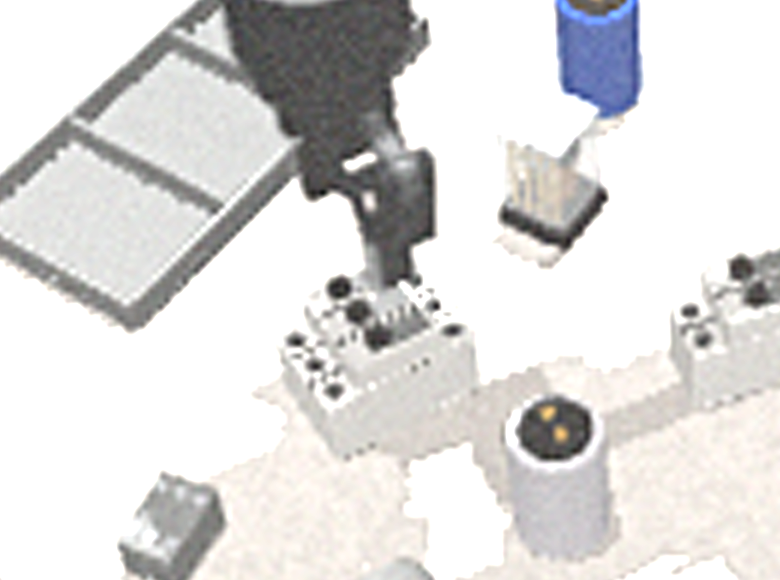

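The gripper is still opening (58 mm). The near finger is at (400,270) and the far one at (315,190), with the breaker below at (385,370).

>>> move_arm(motion=[[1, -0.001, -0.001, 0.0, 0], [1, -0.001, -0.001, 0.0, 0], [1, -0.001, -0.001, 0.02, 0], [1, -0.001, -0.001, 0.04, 0], [1, -0.001, -0.001, 0.045, 0]])

```text
time: 7.9
ee_pos: [555.0, -120.2, 27.4]
eef_rot: [[-0.963, 0.269, -0.012], [0.269, 0.963, 0.006], [0.013, 0.002, -1.0]]
force: [-0.7, 0.3, 0.6]
gripper_width: 85.7
```

```bash
python3 go.py 562,-124,-5,74.7; python3 z.py c2
```

```text
t 7.9 p [ 555.  -120.2   27.4] yaw 74.4 q [-19.  30.  99.   0.  51. -94.] w 85.7 F [-0.7  0.3  0.6]
562,-124,-5,74.7 [-0.0082 -0.0019  0.0323] twist -0.3 dist 33
```

View pics/c2.png

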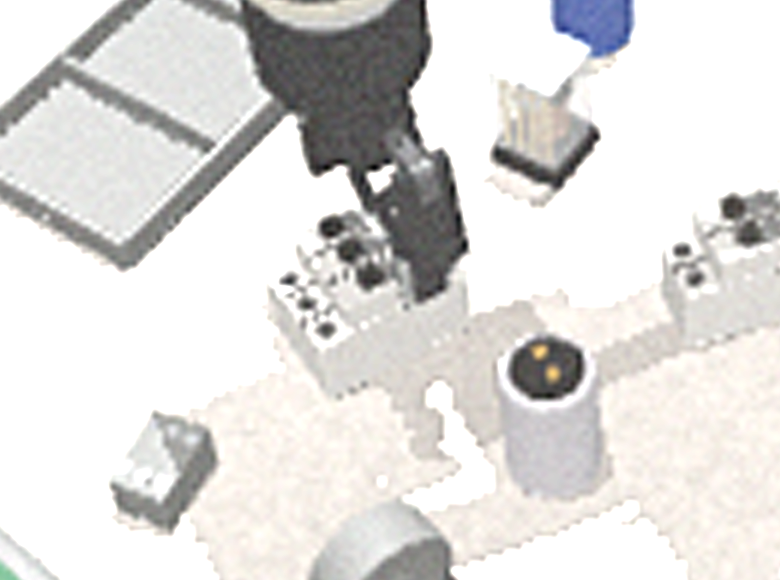

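```bash
python3 - <<'E'
from cell import arm
from h import *
p=arm.camera('scene'); s=arm.read_state(); t=np.array(s['ee_pos']); R=np.array(s['eef_rot']);print(t)
im=cv2.resize(p['color'][:,:,::-1],None,fx=12,fy=12,interpolation=cv2.INTER_CUBIC)
im=np.clip(im*1.5,0,255).astype(np.uint8)
U=lambda a:tuple(map(int,(proj(p,np.array(a)[None])[0]+.5)*12))
for k in(1,-1):
  for zz,col in((34,(0,0,255)),(47,(0,255,255))):
    c=[t-R[:,2]*zz+R[:,1]*k*b+R[:,0]*a for a,b in((-11,43),(11,43),(11,57),(-11,57))]
    for i in range(4): cv2.line(im,U(c[i]),U(c[i-1]),col,2)
u=U(t-R[:,2]*40)
cv2.imwrite('pics/c3.png',im[u[1]-290:u[1]+290,u[0]-390:u[0]+390])
E
```

```text
[ 555.26484317 -120.10633295   28.38770774]
```

View pics/c3.png

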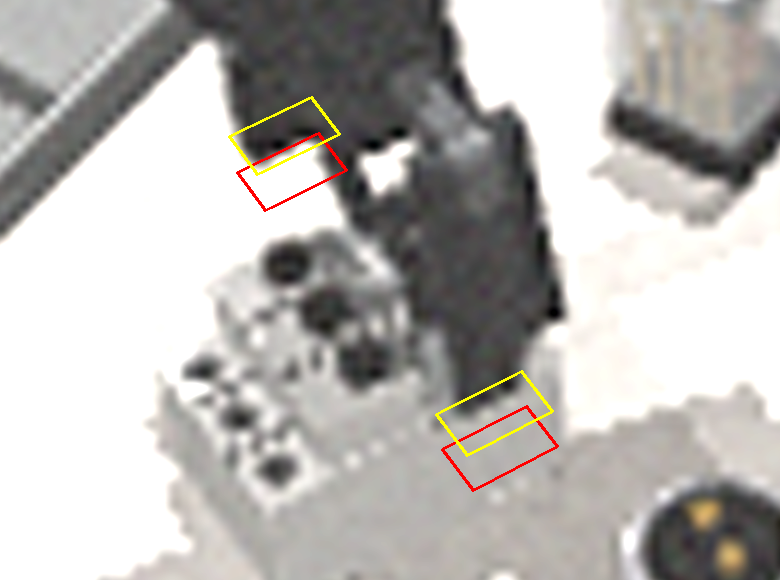

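The fingers match a pure 34 mm length error, with no notable sideways bias. I'm descending centred, with z corrected.

```bash
python3 go.py 561,-127,-12,74.7
```

```text
t 8.0 p [ 555.3 -120.1   28.4] yaw 74.4 q [-19.  30.  99.   0.  52. -94.] w 85.3 F [-0.4  0.3  0.2]
561,-127,-12,74.7 [-0.0079 -0.0052  0.0403] twist -0.3 dist 41
```

>>> move_arm(motion=[[1, -0.008, -0.005, 0.0, 0], [1, -0.008, -0.005, 0.02, 0], [1, -0.008, -0.005, 0.04, 0], [0.55, -0.008, -0.005, 0.04, 0], [0.5, -0.008, -0.005, 0.04, 0]])

```text
time: 8.5
ee_pos: [562.1, -127.5, -11.1]
eef_rot: [[-0.963, 0.27, -0.011], [0.27, 0.963, 0.005], [0.012, 0.002, -1.0]]
force: [1.1, -0.8, 0.3]
gripper_width: 59.3
```

>>> move_arm(motion=[[0.2, 0, 0, 0, 0], [0.2, 0, 0, 0, 0], [0.2, 0, 0, 0, 0], [0.2, 0, 0, 0, 0]])

```text
time: 8.9
ee_pos: [562.8, -127.8, -10.3]
eef_rot: [[-0.963, 0.269, -0.009], [0.269, 0.963, 0.005], [0.01, 0.002, -1.0]]
force: [-0.3, -0.2, 3.4]
gripper_width: 53.2
```

```bash
python3 go.py 534,327,110,-3.3; python3 z.py c4
```

```text
t 8.9 p [ 562.8 -127.8  -10.3] yaw 74.4 q [-20.  34. 100.   0.  47. -94.] w 53.2 F [-0.3 -0.2  3.4]
534,327,110,-3.3 [ 0.1514  0.4304 -0.1179] twist 77.7 dist 471
```

View pics/c4.png

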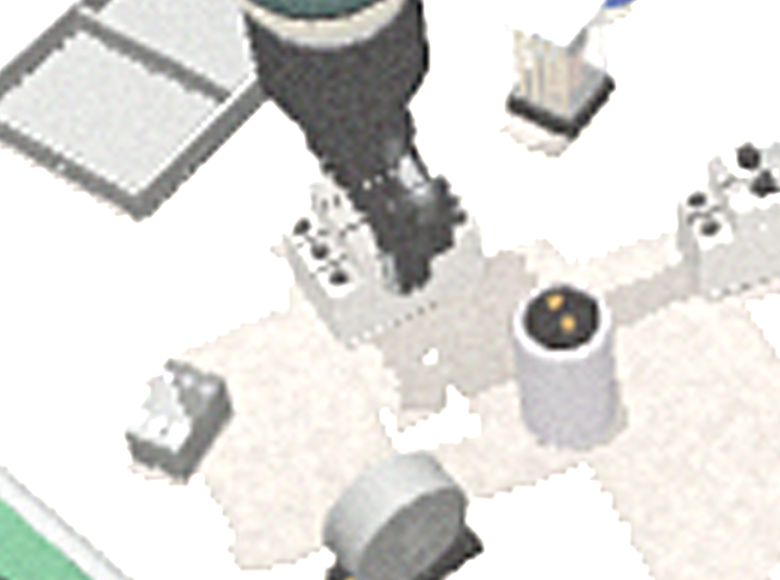

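Gripped at 53 mm. Lifting and carrying it over.

>>> move_arm(motion=[[0.2, 0, 0, -0.03, 0], [0.2, 0, 0, -0.07, 0], [0.2, 0, 0, -0.11, 0], [0.2, 0.01, 0.02, -0.115, 3], [0.2, 0.026, 0.06, -0.115, 11]])

```text
time: 9.45
ee_pos: [557.3, -65.6, 107.3]
eef_rot: [[-0.891, 0.454, -0.004], [0.454, 0.891, 0.003], [0.005, 0.001, -1.0]]
force: [1.1, 0.3, -2.9]
gripper_width: 53.0
```

```bash
python3 go.py 534,327,105,-3.3
```

```text
t 9.45 p [557.3 -65.6 107.3] yaw 63.0 q [-14.  23.  97.   0.  60. -77.] w 53.0 F [ 1.1  0.3 -2.9]
534,327,105,-3.3 [0.199  0.3392 0.0033] twist 66.3 dist 393
```

>>> move_arm(motion=[[0.2, 0.025, 0.042, 0, 8], [0.2, 0.05, 0.085, 0, 16.5], [0.2, 0.075, 0.127, 0, 25], [0.2, 0.1, 0.17, 0, 33], [0.2, 0.125, 0.212, 0, 41]])

```text
time: 9.95
ee_pos: [542.4, 166.2, 107.6]
eef_rot: [[-0.398, 0.917, -0.005], [0.917, 0.398, 0.002], [0.004, -0.003, -1.0]]
force: [0.9, 0.5, -3.2]
gripper_width: 52.9
```

```bash
python3 go.py 534,327,100,-3.3
```

```text
t 9.95 p [542.4 166.2 107.6] yaw 23.5 q [ 10.  23.  96.   0.  61. -14.] w 52.9 F [ 0.9  0.5 -3.2]
534,327,100,-3.3 [0.1509 0.0564 0.008 ] twist 26.8 dist 161
```

>>> move_arm(motion=[[0.2, 0.045, 0.017, 0.003, 8], [0.2, 0.09, 0.034, 0.008, 17], [0.2, 0.135, 0.05, 0.008, 25], [0.2, 0.151, 0.0565, 0.008, 27], [0.2, 0.151, 0.0565, 0.008, 27]])

```text
time: 10.45
ee_pos: [533.1, 330.5, 99.5]
eef_rot: [[0.059, 0.998, -0.005], [0.998, -0.059, 0.003], [0.003, -0.005, -1.0]]
force: [0.0, -0.7, -2.4]
gripper_width: 52.9
```

```bash
python3 go.py 534,327,-2,-3.3; python3 z.py c5 1
```

```text
t 10.45 p [533.1 330.5  99.5] yaw -3.4 q [25. 28. 89.  0. 63. 29.] w 52.9 F [ 0.  -0.7 -2.4]
534,327,-2,-3.3 [-0.0037  0.0016  0.1015] twist -0.1 dist 102
```

View pics/c5.png

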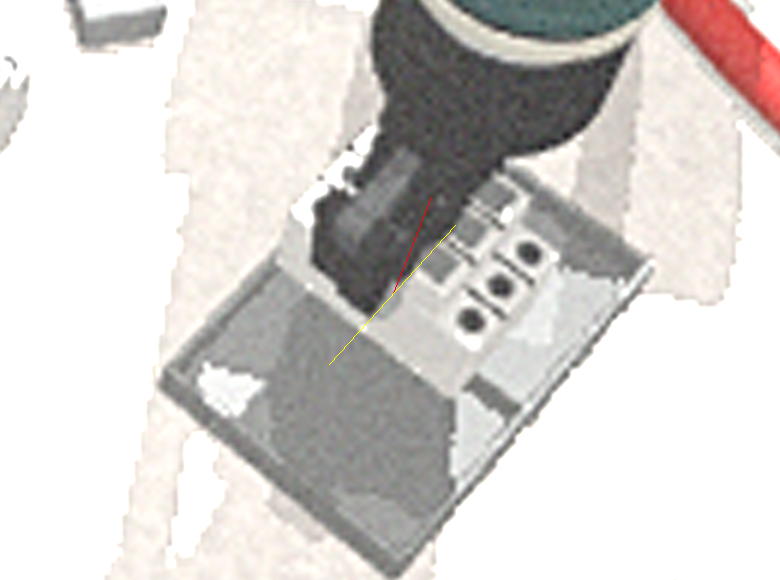

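The breaker hangs level above the tray. Descending.

>>> move_arm(motion=[[0.2, -0.004, 0.002, 0.03, 0], [0.2, -0.004, 0.002, 0.06, 0], [0.2, -0.004, 0.002, 0.085, 0], [0.2, -0.004, 0.002, 0.096, 0], [0.2, -0.004, 0.002, 0.1, 0]])

```text
time: 11.0
ee_pos: [533.3, 322.7, -1.9]
eef_rot: [[0.059, 0.998, -0.008], [0.998, -0.059, 0.0], [-0.0, -0.008, -1.0]]
force: [-0.7, -0.5, -2.5]
gripper_width: 53.4
```

```bash
python3 go.py 534,327,-6,-3.3; python3 z.py c6
```

```text
t 11.0 p [533.3 322.7  -1.9] yaw -3.4 q [25. 35. 93.  0. 52. 28.] w 53.4 F [-0.7 -0.5 -2.5]
534,327,-6,-3.3 [0.0043 0.0004 0.0041] twist -0.1 dist 6
```

View pics/c6.png

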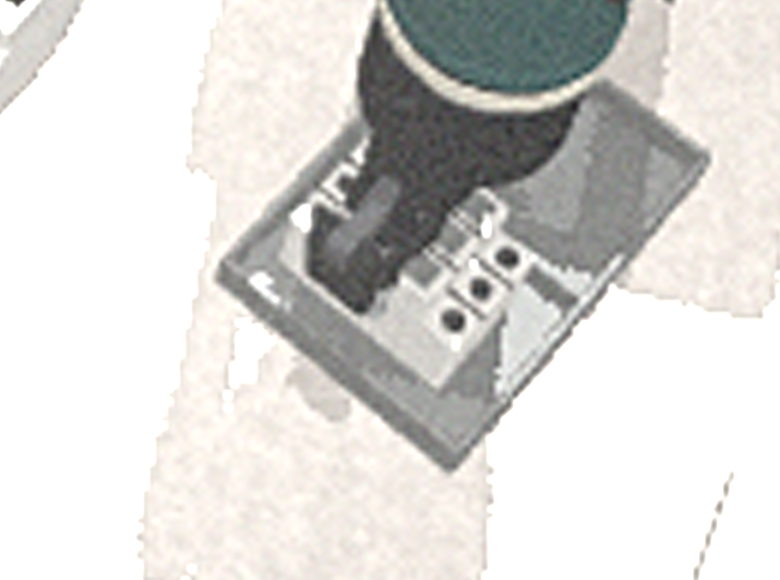

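Inside the bay with clearance on every side. Lowering the last few millimetres.

>>> move_arm(motion=[[0.2, 0.003, 0, 0.003, 0], [0.2, 0.003, 0, 0.004, 0], [0.2, 0.003, 0, 0.005, 0], [0.2, 0.003, 0, 0.005, 0]])

```text
time: 11.45
ee_pos: [534.8, 326.6, -5.7]
eef_rot: [[0.058, 0.998, -0.006], [0.998, -0.058, 0.001], [0.001, -0.006, -1.0]]
force: [0.3, -0.6, -1.8]
gripper_width: 53.3
```

>>> move_arm(motion=[[0.2, 0, 0, 0.001, 0], [0.2, 0, 0, 0.002, 0], [0.2, 0, 0, 0.002, 0]])

```text
time: 11.75
ee_pos: [534.8, 326.5, -6.0]
eef_rot: [[0.058, 0.998, -0.005], [0.998, -0.058, 0.001], [0.001, -0.005, -1.0]]
force: [-4.0, -3.2, 10.0]
gripper_width: 53.1
```

Contact (10 N). Releasing and backing off.

>>> move_arm(motion=[[0.8, 0, 0, 0, 0], [0.8, 0, 0, 0, 0], [0.85, 0, 0, 0, 0], [0.85, 0, 0, -0.03, 0], [0.85, 0, 0, -0.07, 0]])

```text
time: 12.25
ee_pos: [533.1, 325.5, 62.3]
eef_rot: [[0.058, 0.998, -0.01], [0.998, -0.058, -0.001], [-0.001, -0.01, -1.0]]
force: [1.2, -0.7, -1.1]
gripper_width: 72.7
```

```bash
python3 go.py 561,-10,110,86.7; python3 z.py c7
```

```text
t 12.25 p [533.1 325.5  62.3] yaw -3.3 q [25. 31. 91.  0. 59. 28.] w 72.7 F [ 1.2 -0.7 -1.1]
561,-10,110,86.7 [-0.3333  0.0469 -0.0477] twist 90.0 dist 340
```

View pics/c7.png

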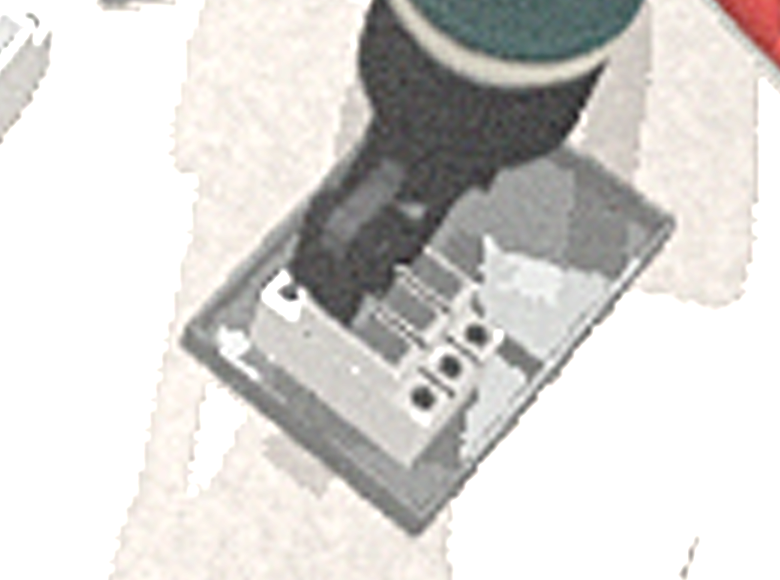

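Breaker3 stands in its bay, upright. Now the capacitor.

>>> move_arm(motion=[[1, -0.01, 0.001, -0.04, -8], [1, -0.055, 0.008, -0.05, -16], [1, -0.1, 0.014, -0.05, -25], [1, -0.15, 0.021, -0.05, -33], [1, -0.195, 0.027, -0.05, -41]])

```text
time: 12.8
ee_pos: [554.0, 133.6, 119.9]
eef_rot: [[-0.608, 0.794, 0.002], [0.794, 0.608, 0.004], [0.002, 0.004, -1.0]]
force: [0.4, 0.2, 0.4]
gripper_width: 85.3
```

```bash
python3 go.py 561,-10,85,57
```

```text
t 12.8 p [554.  133.6 119.9] yaw 37.4 q [  6.  23.  96.   0.  62. -31.] w 85.3 F [0.4 0.2 0.4]
561,-10,85,57 [-0.1184 -0.0819  0.0342] twist -19.6 dist 148
```

>>> move_arm(motion=[[1, -0.04, -0.028, 0, -7], [1, -0.08, -0.055, 0, -14], [1, -0.118, -0.082, 0.02, -20], [1, -0.118, -0.082, 0.034, -20], [1, -0.118, -0.082, 0.034, -20]])

```text
time: 13.3
ee_pos: [559.1, -11.1, 83.4]
eef_rot: [[-0.841, 0.541, -0.001], [0.541, 0.841, 0.005], [0.004, 0.004, -1.0]]
force: [0.0, 0.2, 0.6]
gripper_width: 85.4
```

```bash
python3 go.py 561,-10,-12,57; python3 z.py d1 1
```

```text
t 13.3 p [559.1 -11.1  83.4] yaw 57.3 q [ -8.  25.  99.   0.  57. -66.] w 85.4 F [0.  0.2 0.6]
561,-10,-12,57 [-0.0013  0.0016  0.0954] twist 0.3 dist 95
```

View pics/d1.png

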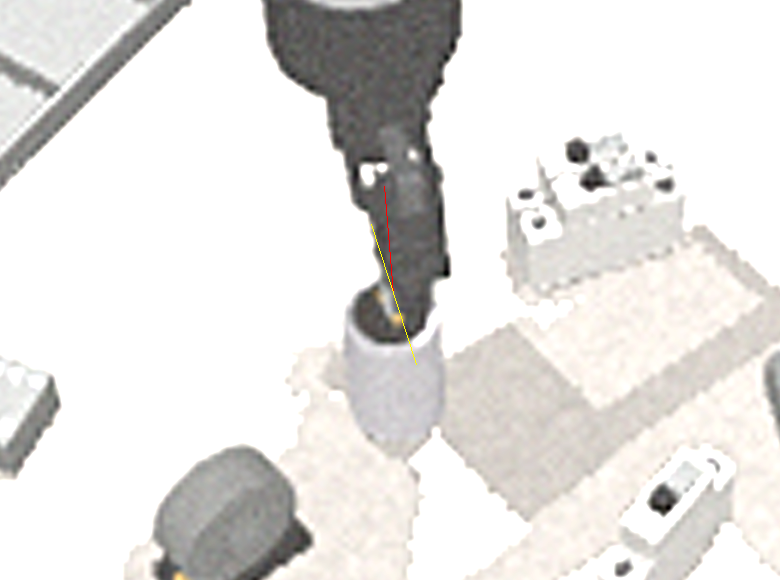

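Open fingers straddle the can axis at (395,330). Descending.

>>> move_arm(motion=[[1, -0.001, 0.001, 0.03, 0], [1, -0.001, 0.001, 0.06, 0], [1, -0.001, 0.001, 0.09, 0], [1, -0.001, 0.001, 0.095, 0], [0.5, -0.001, 0.001, 0.095, 0]], squeeze=60)

```text
time: 13.85
ee_pos: [560.8, -8.3, -10.7]
eef_rot: [[-0.843, 0.539, -0.001], [0.539, 0.843, 0.005], [0.004, 0.004, -1.0]]
force: [1.1, -0.8, 0.2]
gripper_width: 73.2
```

```bash
python3 go.py 561,-10,-12,57; python3 z.py d2 1
```

```text
t 13.85 p [560.8  -8.3 -10.7] yaw 57.4 q [ -8.  33. 102.   0.  45. -66.] w 73.2 F [ 1.1 -0.8  0.2]
561,-10,-12,57 [-0.0011 -0.0014  0.0013] twist 0.4 dist 2
```

View pics/d2.png

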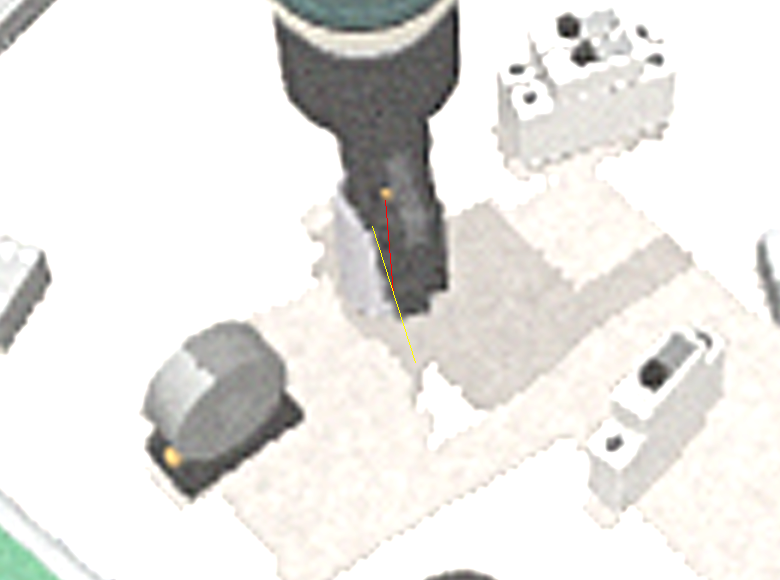

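>>> move_arm(motion=[[0.7, -0.003, -0.0015, 0, 0], [0.2, -0.003, -0.0015, 0, 0], [0.2, -0.003, -0.0015, 0, 0], [0.2, -0.003, -0.0015, 0, 0], [0.2, -0.003, -0.0015, 0, 0]])

```text
time: 14.4
ee_pos: [565.5, -11.8, -7.8]
eef_rot: [[-0.842, 0.539, 0.005], [0.539, 0.842, 0.005], [-0.002, 0.006, -1.0]]
force: [0.8, 0.7, 6.8]
gripper_width: 43.7
```

```bash
python3 go.py 446,332,100,86.7
```

```text
t 14.4 p [565.5 -11.8  -7.8] yaw 57.4 q [ -8.  32. 102.   0.  45. -66.] w 43.7 F [0.8 0.7 6.8]
446,332,100,86.7 [ 0.2858  0.2258 -0.1068] twist -29.3 dist 380
```

Gripped (43.7 mm). Lifting.

>>> move_arm(motion=[[0.2, 0, 0, -0.03, 0], [0.2, 0, 0, -0.07, 0], [0.2, 0, 0, -0.11, 0], [0.2, 0.02, 0.015, -0.115, -4], [0.2, 0.055, 0.043, -0.115, -10]])

```text
time: 14.9
ee_pos: [545.4, 52.1, 110.7]
eef_rot: [[-0.923, 0.385, 0.013], [0.385, 0.923, 0.004], [-0.01, 0.008, -1.0]]
force: [-0.2, 1.1, -2.1]
gripper_width: 43.9
```

```bash
python3 go.py 446,332,100,86.7;  python3 z.py d3 1
```

```text
t 14.9 p [545.4  52.1 110.7] yaw 67.4 q [ -2.  21.  99.   0.  59. -69.] w 43.9 F [-0.2  1.1 -2.1]
446,332,100,86.7 [0.1996 0.22   0.0104] twist -19.3 dist 297
```

View pics/d3.png

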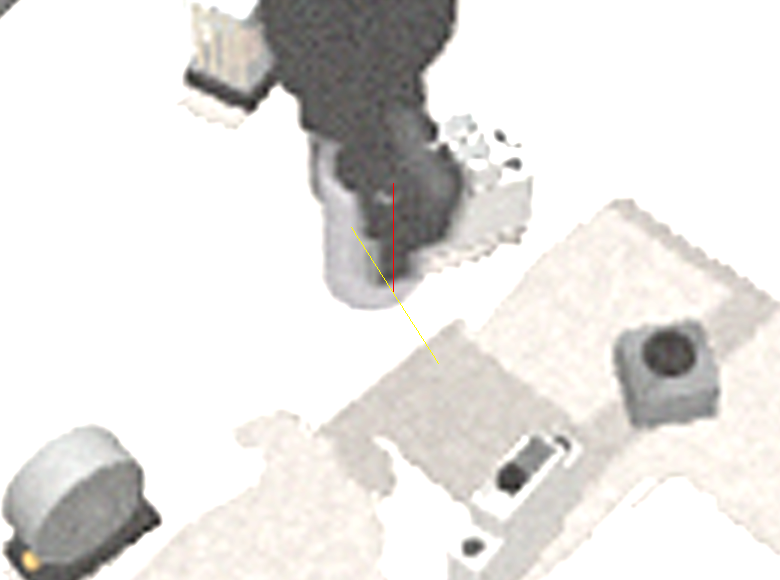

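Held upright. Carrying on.

>>> move_arm(motion=[[0.2, 0.033, 0.036, 0, -5], [0.2, 0.066, 0.073, 0, -10], [0.2, 0.1, 0.11, 0, -15], [0.2, 0.133, 0.146, 0, -19], [0.2, 0.166, 0.183, 0.005, -19]])

```text
time: 15.45
ee_pos: [455.5, 289.9, 107.3]
eef_rot: [[-0.999, 0.054, 0.007], [0.054, 0.998, 0.01], [-0.006, 0.01, -1.0]]
force: [0.7, 0.7, -1.5]
gripper_width: 43.8
```

```bash
python3 go.py 446,332,60,86.7
```

```text
t 15.45 p [455.5 289.9 107.3] yaw 86.9 q [ 25.  21. 100.   0.  58. -62.] w 43.8 F [ 0.7  0.7 -1.5]
446,332,60,86.7 [0.0121 0.041  0.0476] twist 0.2 dist 64
```

>>> move_arm(motion=[[0.2, 0.006, 0.025, 0, 0], [0.2, 0.012, 0.041, 0.01, 0], [0.2, 0.012, 0.041, 0.03, 0], [0.2, 0.012, 0.041, 0.05, 0], [0.2, 0.012, 0.041, 0.05, 0]])

```text
time: 15.95
ee_pos: [444.0, 331.0, 55.8]
eef_rot: [[-0.999, 0.054, 0.003], [0.054, 0.999, 0.007], [-0.002, 0.007, -1.0]]
force: [-0.8, -0.0, -1.6]
gripper_width: 43.8
```

```bash
python3 go.py 446,332,1,86.7;  python3 z.py d4 1
```

```text
t 15.95 p [444.  331.   55.8] yaw 86.9 q [ 29.  26. 101.   0.  52. -58.] w 43.8 F [-0.8 -0.  -1.6]
446,332,1,86.7 [-0.0018  0.0007  0.0549] twist 0.2 dist 55
```

View pics/d4.png

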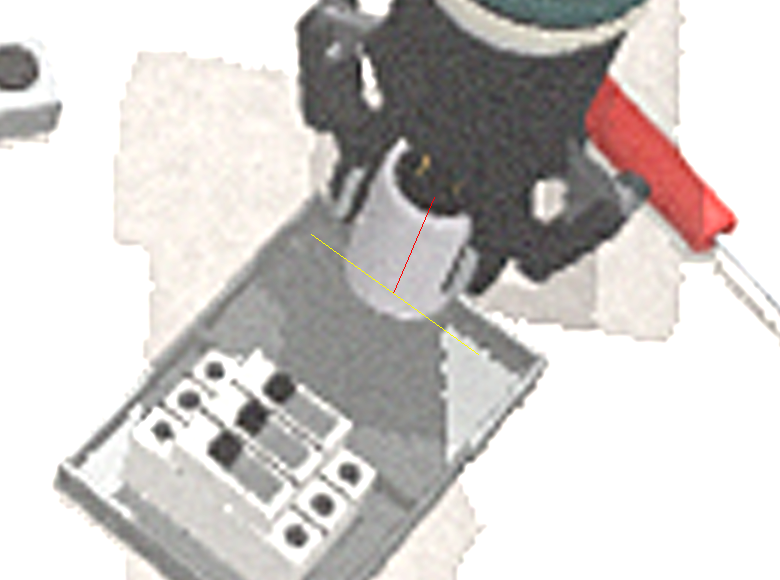

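The can is held symmetric and upright over its bay. Lowering.

>>> move_arm(motion=[[0.2, -0.002, 0.001, 0.02, 0], [0.2, -0.002, 0.001, 0.04, 0], [0.2, -0.002, 0.001, 0.052, 0], [0.2, -0.002, 0.001, 0.056, 0], [0.2, -0.002, 0.001, 0.056, 0]])

```text
time: 16.5
ee_pos: [447.4, 332.6, 1.3]
eef_rot: [[-0.999, 0.054, 0.004], [0.054, 0.998, 0.008], [-0.004, 0.008, -1.0]]
force: [-0.0, -0.3, -0.0]
gripper_width: 43.9
```

>>> move_arm(motion=[[0.2, 0, 0, 0.001, 0], [0.2, 0, 0, 0.002, 0], [0.2, 0, 0, 0.002, 0]])

```text
time: 16.8
ee_pos: [447.7, 332.8, -0.2]
eef_rot: [[-0.999, 0.054, 0.005], [0.054, 0.998, 0.009], [-0.005, 0.009, -1.0]]
force: [0.3, -0.2, -1.1]
gripper_width: 43.7
```

>>> move_arm(motion=[[0.2, 0, 0, 0.001, 0], [0.2, 0, 0, 0.0025, 0], [0.2, 0, 0, 0.0025, 0]])

```text
time: 17.1
ee_pos: [447.6, 332.8, -2.8]
eef_rot: [[-0.999, 0.054, 0.005], [0.054, 0.998, 0.009], [-0.005, 0.009, -1.0]]
force: [-0.1, -0.4, -1.3]
gripper_width: 43.8
```

>>> move_arm(motion=[[0.2, 0, 0, 0.001, 0], [0.2, 0, 0, 0.0025, 0], [0.2, 0, 0, 0.0025, 0]])

```text
time: 17.4
ee_pos: [447.9, 332.9, -3.8]
eef_rot: [[-0.999, 0.054, 0.006], [0.054, 0.998, 0.009], [-0.005, 0.009, -1.0]]
force: [-3.2, -2.4, 15.4]
gripper_width: 43.6
```

>>> move_arm(motion=[[0.85, 0, 0, 0, 0], [0.85, 0, 0, 0, 0], [0.85, 0, 0, 0, 0], [0.85, 0, 0, -0.04, 0], [0.85, 0, 0, -0.085, 0]])

```text
time: 17.9
ee_pos: [445.6, 331.1, 80.1]
eef_rot: [[-0.999, 0.054, 0.001], [0.054, 0.999, 0.006], [-0.0, 0.006, -1.0]]
force: [1.5, 0.7, 0.1]
gripper_width: 72.5
```

```bash
python3 go.py 669,-7,100,81;  python3 z.py d5
```

```text
t 17.9 p [445.6 331.1  80.1] yaw 86.9 q [ 29.  24. 100.   0.  56. -58.] w 72.5 F [1.5 0.7 0.1]
669,-7,100,81 [-0.2414 -0.3253 -0.0218] twist 5.9 dist 406
```

View pics/d5.png

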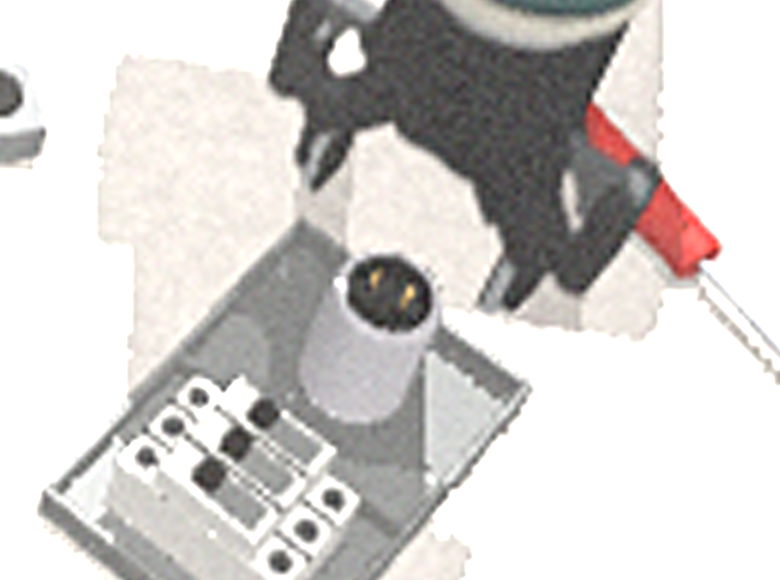

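Tray2 is filled: capacitor at (370,340), breaker3 at (220,460). Now the CT.

>>> move_arm(motion=[[1, -0.02, -0.027, -0.02, 2], [1, -0.047, -0.063, -0.02, 4], [1, -0.074, -0.1, -0.02, 6], [1, -0.102, -0.138, -0.02, 6], [1, -0.13, -0.175, -0.02, 6]])

```text
time: 18.45
ee_pos: [571.4, 150.4, 107.1]
eef_rot: [[-0.987, 0.158, 0.012], [0.158, 0.987, 0.012], [-0.01, 0.014, -1.0]]
force: [1.5, 1.0, -0.2]
gripper_width: 85.3
```

```bash
python3 go.py 669,-7,90,81
```

```text
t 18.45 p [571.4 150.4 107.1] yaw 80.9 q [  8.  25.  94.   1.  60. -74.] w 85.3 F [ 1.5  1.  -0.2]
669,-7,90,81 [-0.1211 -0.1402  0.0164] twist -0.1 dist 186
```

>>> move_arm(motion=[[1, -0.032, -0.037, 0, 0], [1, -0.064, -0.074, 0, 0], [1, -0.095, -0.11, 0.01, 0], [1, -0.121, -0.14, 0.016, 0], [1, -0.121, -0.14, 0.016, 0]])

```text
time: 18.95
ee_pos: [671.7, -11.9, 89.0]
eef_rot: [[-0.987, 0.162, 0.014], [0.162, 0.987, 0.011], [-0.012, 0.013, -1.0]]
force: [0.9, 0.5, 1.4]
gripper_width: 85.1
```

```bash
python3 go.py 669,-7,0,81;  python3 z.py e1 1
```

```text
t 18.95 p [671.7 -11.9  89. ] yaw 80.7 q [ -7.  32.  84.   1.  63. -88.] w 85.1 F [0.9 0.5 1.4]
669,-7,0,81 [0.0045 0.0033 0.089 ] twist -0.3 dist 89
```

View pics/e1.png

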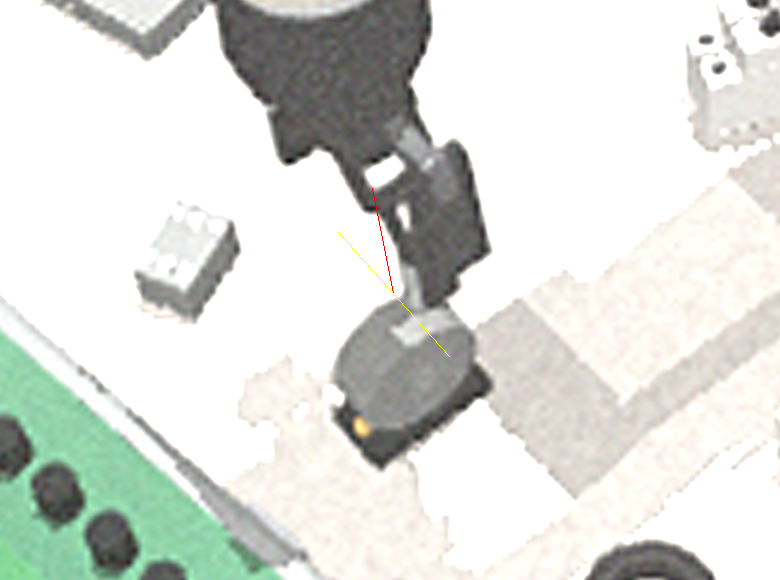

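>>> move_arm(motion=[[1, 0.0045, 0.003, 0.02, 0], [1, 0.0045, 0.003, 0.05, 0], [1, 0.0045, 0.003, 0.08, 0], [1, 0.0045, 0.003, 0.09, 0], [0.8, 0.0045, 0.003, 0.09, 0]], squeeze=80)

```text
time: 19.5
ee_pos: [664.8, -3.3, -2.4]
eef_rot: [[-0.987, 0.16, 0.008], [0.16, 0.987, 0.013], [-0.006, 0.014, -1.0]]
force: [-0.4, -0.3, -1.0]
gripper_width: 72.9
```

```bash
python3 go.py 669,-7,0,81;  python3 z.py e2 1
```

```text
t 19.5 p [664.8  -3.3  -2.4] yaw 80.8 q [ -7.  38.  88.   1.  54. -88.] w 72.9 F [-0.4 -0.3 -1. ]
669,-7,0,81 [-0.0048 -0.003  -0.0024] twist -0.2 dist 6
```

View pics/e2.png

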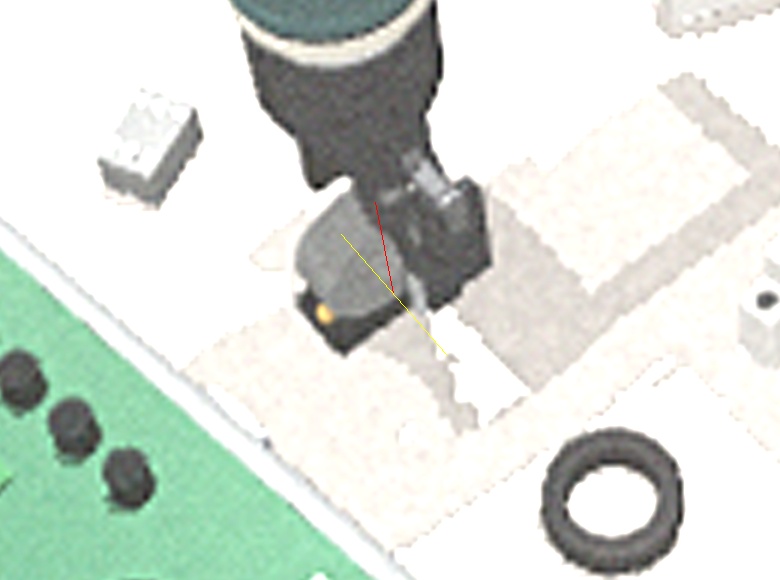

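```bash
cat > ov.py <<'E'
import sys
from cell import arm
from h import *
# ov.py name pic x y yawdeg obj
pic,nm,x,y,yw=sys.argv[1],sys.argv[2],*map(float,sys.argv[3:6])
p=arm.camera('scene'); s=arm.read_state(); t=np.array(s['ee_pos']); R=np.array(s['eef_rot']);w=s['gripper_width']
S=10
im=cv2.resize(p['color'][:,:,::-1],None,fx=S,fy=S,interpolation=cv2.INTER_CUBIC)
im=np.clip(im*1.7,0,255).astype(np.uint8)
U=lambda a:tuple(map(int,(proj(p,np.array(a)[None])[0]+.5)*S))
m=sil(p,nm,(x,y,np.radians(yw)),S=S)
cs,_=cv2.findContours(m,cv2.RETR_EXTERNAL,cv2.CHAIN_APPROX_NONE)
cv2.drawContours(im,cs,-1,(0,255,0),2)
zz=34+13*(w/85)**2
for k in(1,-1):
    c=[t-R[:,2]*zz+R[:,1]*k*b+R[:,0]*a for a,b in((-11,w/2),(11,w/2),(11,w/2+4),(-11,w/2+4))]
    for i in range(4): cv2.line(im,U(c[i]),U(c[i-1]),(0,255,255),2)
u=U(t-R[:,2]*40)
cv2.imwrite('pics/%s.png'%pic,im[max(0,u[1]-290):u[1]+290,max(0,u[0]-390):u[0]+390])
E
python3 ov.py e3 ct_c 669 -7 -8.8
```

View pics/e3.png

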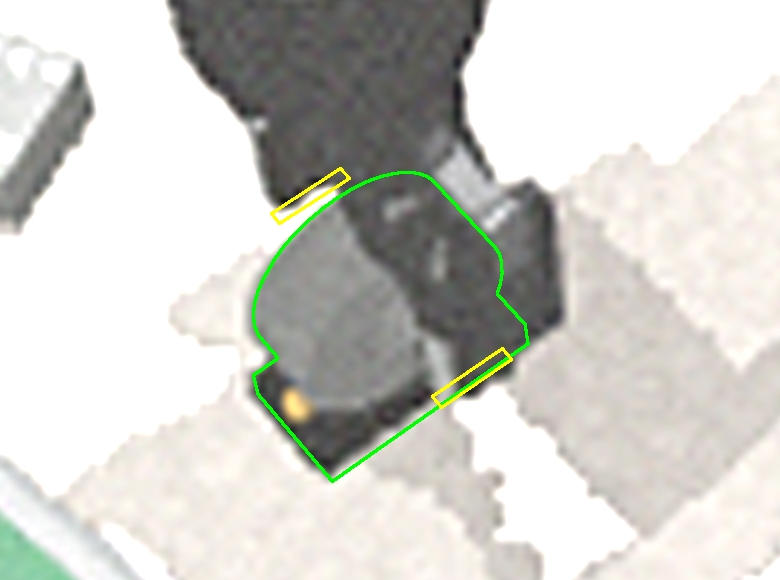

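The overlay agrees: the fingertips are where predicted and 5 mm off the ring's centre. I'll correct that and close.

>>> move_arm(motion=[[0.8, -0.005, -0.003, -0.002, 0], [0.3, -0.005, -0.004, -0.001, 0], [0, -0.005, -0.004, -0.001, 0], [0, -0.005, -0.004, -0.001, 0], [0, -0.005, -0.004, -0.001, 0]])

```text
time: 20.1
ee_pos: [672.1, -8.8, 1.8]
eef_rot: [[-0.987, 0.161, 0.014], [0.161, 0.987, 0.012], [-0.011, 0.014, -1.0]]
force: [-1.0, 0.0, 5.0]
gripper_width: 25.1
```

>>> move_arm(motion=[[0, 0, 0, 0, 0], [0, 0, 0, 0, 0]])

```text
time: 20.3
ee_pos: [672.0, -8.8, 1.9]
eef_rot: [[-0.987, 0.161, 0.014], [0.161, 0.987, 0.012], [-0.012, 0.014, -1.0]]
force: [-0.6, 0.2, 1.9]
gripper_width: 25.2
```

```bash
python3 go.py 504,-321,100,8.3; python3 ov.py e4 ct_c 669 -7 -8.8
```

```text
t 20.3 p [672.   -8.8   1.9] yaw 80.8 q [ -7.  38.  88.   1.  54. -88.] w 25.2 F [-0.6  0.2  1.9]
504,-321,100,8.3 [ 0.1145 -0.3337 -0.1041] twist 72.5 dist 368
```

View pics/e4.png

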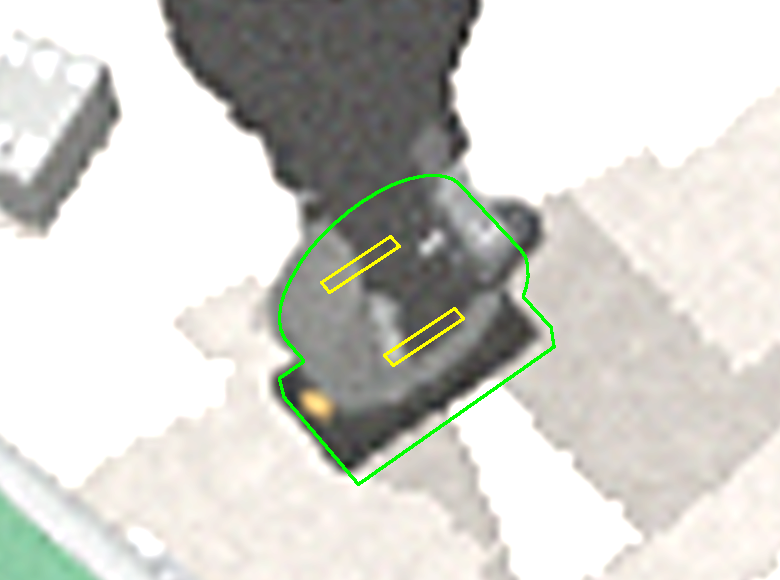

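Gripped well on the ring. Carrying it to the tray3 middle.

>>> move_arm(motion=[[0, 0, 0, -0.03, 0], [0, 0, 0, -0.07, 4], [0, 0.008, -0.025, -0.095, 12], [0, 0.022, -0.065, -0.095, 20], [0, 0.037, -0.108, -0.095, 28]])

```text
time: 20.85
ee_pos: [616.9, -111.0, 95.5]
eef_rot: [[-0.794, 0.608, 0.015], [0.608, 0.794, 0.012], [-0.005, 0.018, -1.0]]
force: [-0.5, 0.5, -3.6]
gripper_width: 24.5
```

```bash
python3 go.py 504,-321,95,8.3
```

```text
t 20.85 p [ 616.9 -111.    95.5] yaw 52.5 q [-17.  28.  90.   1.  61. -70.] w 24.5 F [-0.5  0.5 -3.6]
504,-321,95,8.3 [-0.0381 -0.2354 -0.0036] twist 44.2 dist 238
```

>>> move_arm(motion=[[0, -0.007, -0.043, 0, 8.5], [0, -0.014, -0.088, 0, 17], [0, -0.022, -0.134, 0, 25.5], [0, -0.029, -0.18, 0, 34], [0, -0.036, -0.222, 0, 42]])

```text
time: 21.35
ee_pos: [508.6, -310.2, 90.9]
eef_rot: [[-0.177, 0.984, 0.014], [0.984, 0.177, 0.013], [0.01, 0.016, -1.0]]
force: [-0.0, -1.2, -2.6]
gripper_width: 24.9
```

```bash
python3 go.py 504,-321,50,8.3
```

```text
t 21.35 p [ 508.6 -310.2   90.9] yaw 10.2 q [-39.  26.  94.   1.  60. -50.] w 24.9 F [-0.  -1.2 -2.6]
504,-321,50,8.3 [-0.0102 -0.0071  0.0407] twist 1.9 dist 43
```

>>> move_arm(motion=[[0, -0.01, -0.007, 0, 2], [0, -0.01, -0.007, 0.01, 2], [0, -0.01, -0.007, 0.03, 2], [0, -0.01, -0.007, 0.04, 2], [0, -0.01, -0.007, 0.04, 2]])

```text
time: 21.85
ee_pos: [502.8, -318.2, 48.3]
eef_rot: [[-0.144, 0.989, 0.01], [0.989, 0.144, 0.016], [0.014, 0.012, -1.0]]
force: [-0.2, 0.6, -2.2]
gripper_width: 24.7
```

```bash
python3 go.py 504,-321,9,8.3;  python3 z.py e5 1
```

```text
t 21.85 p [ 502.8 -318.2   48.3] yaw 8.3 q [-40.  30.  96.   1.  55. -49.] w 24.7 F [-0.2  0.6 -2.2]
504,-321,9,8.3 [-0.0035  0.0003  0.0393] twist -0.0 dist 39
```

View pics/e5.png

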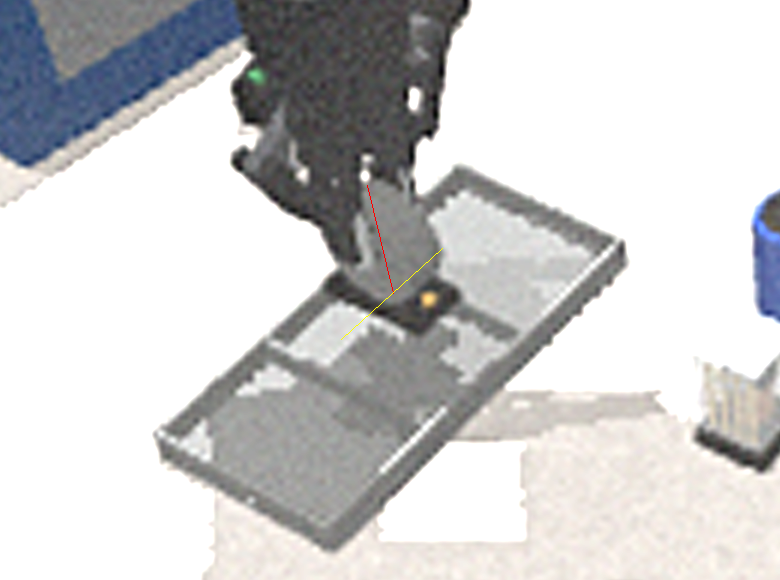

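Aligned over the middle bay. Lowering.

>>> move_arm(motion=[[0, -0.003, 0, 0.012, 0], [0, -0.003, 0, 0.025, 0], [0, -0.003, 0, 0.035, 0], [0, -0.003, 0, 0.039, 0], [0, -0.003, 0, 0.039, 0]])

```text
time: 22.4
ee_pos: [503.8, -320.8, 9.4]
eef_rot: [[-0.144, 0.989, 0.01], [0.989, 0.144, 0.016], [0.014, 0.012, -1.0]]
force: [-0.0, -0.1, -2.7]
gripper_width: 24.8
```

```bash
python3 go.py 504,-321,6,8.3;  python3 z.py e6
```

```text
t 22.4 p [ 503.8 -320.8    9.4] yaw 8.3 q [-40.  33.  97.   1.  50. -49.] w 24.8 F [-0.  -0.1 -2.7]
504,-321,6,8.3 [-0.0002  0.0001  0.0034] twist -0.0 dist 3
```

View pics/e6.png

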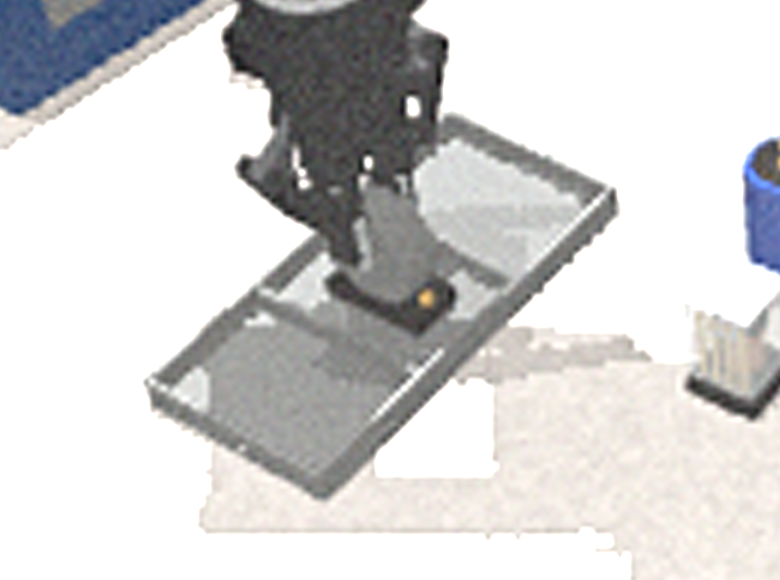

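>>> move_arm(motion=[[0, 0, 0, 0.002, 0], [0, 0, 0, 0.003, 0], [0, 0, 0, 0.004, 0], [0, 0, 0, 0.004, 0]])

```text
time: 22.85
ee_pos: [504.5, -321.3, 6.5]
eef_rot: [[-0.144, 0.989, 0.011], [0.989, 0.144, 0.015], [0.013, 0.013, -1.0]]
force: [-0.1, 0.4, 0.2]
gripper_width: 25.0
```

>>> move_arm(motion=[[0, 0, 0, 0.001, 0], [0, 0, 0, 0.002, 0], [0, 0, 0, 0.002, 0]])

```text
time: 23.15
ee_pos: [504.6, -321.2, 6.2]
eef_rot: [[-0.144, 0.989, 0.012], [0.989, 0.144, 0.014], [0.013, 0.014, -1.0]]
force: [-2.4, 4.1, 14.1]
gripper_width: 25.0
```

>>> move_arm(motion=[[0.6, 0, 0, 0, 0], [0.6, 0, 0, 0, 0], [0.6, 0, 0, 0, 0], [0.6, 0, 0, -0.03, 0], [0.6, 0, 0, -0.075, 0]])

```text
time: 23.65
ee_pos: [501.6, -320.6, 79.0]
eef_rot: [[-0.144, 0.99, 0.007], [0.989, 0.144, 0.019], [0.018, 0.009, -1.0]]
force: [0.8, -0.6, 0.6]
gripper_width: 51.7
```

```bash
python3 go.py 548,139,100,93.5;  python3 z.py e7
```

```text
t 23.65 p [ 501.6 -320.6   79. ] yaw 8.3 q [-40.  28.  94.   1.  59. -49.] w 51.7 F [ 0.8 -0.6  0.6]
548,139,100,93.5 [ 0.4484  0.1123 -0.012 ] twist -85.2 dist 462
```

View pics/e7.png

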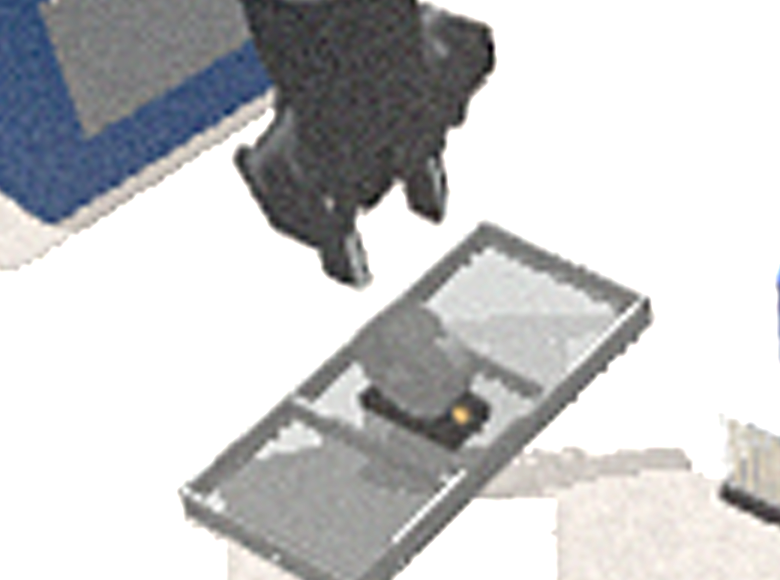

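CT is in the middle bay, standing on its foot at (430,415). Relay next.

```bash
python3 go.py 422,-142.5,85,-82
```

```text
t 23.7 p [ 506.3 -324.5   88. ] yaw 8.3 q [-40.  27.  93.   1.  59. -49.] w 51.3 F [ 1.4 -0.9  4.8]
422,-142.5,85,-82 [ 0.1922 -0.0572  0.0034] twist -89.7 dist 201
```

>>> move_arm(motion=[[0.9, 0.01, -0.003, -0.01, 8.5], [0.9, 0.03, -0.015, -0.02, 17], [0.9, 0.06, -0.025, -0.02, 25.5], [0.9, 0.09, -0.036, -0.02, 34], [0.9, 0.115, -0.04, -0.02, 42.5]])

```text
time: 24.2
ee_pos: [448.3, -215.2, 107.8]
eef_rot: [[0.567, 0.823, 0.016], [0.823, -0.567, 0.011], [0.018, 0.007, -1.0]]
force: [1.0, 0.1, -0.6]
gripper_width: 76.5
```

```bash
python3 go.py 422,-142.5,85,-82
```

```text
t 24.2 p [ 448.3 -215.2  107.8] yaw -34.6 q [-34.  18. 105.   1.  56.  -1.] w 76.5 F [ 1.   0.1 -0.6]
422,-142.5,85,-82 [ 0.0446 -0.0631  0.0232] twist 47.4 dist 81
```

>>> move_arm(motion=[[0.9, 0.012, -0.018, 0, 8.5], [0.9, 0.024, -0.034, 0, 17], [0.9, 0.036, -0.05, 0, 25.5], [0.9, 0.0446, -0.063, 0, 34], [0.9, 0.0446, -0.063, 0.01, 42.5]])

```text
time: 24.7
ee_pos: [421.4, -141.2, 98.7]
eef_rot: [[0.976, 0.219, 0.017], [0.219, -0.976, 0.011], [0.019, -0.007, -1.0]]
force: [0.4, -0.2, -0.2]
gripper_width: 77.1
```

```bash
python3 go.py 422,-142.5,60,-82; python3 ov.py f1 relay_c 422 -142.5 8.5
```

```text
t 24.7 p [ 421.4 -141.2   98.7] yaw -77.3 q [-28.  15. 112.   1.  52.  48.] w 77.1 F [ 0.4 -0.2 -0.2]
422,-142.5,60,-82 [-0.0004  0.0017  0.0387] twist 4.7 dist 39
```

View pics/f1.png

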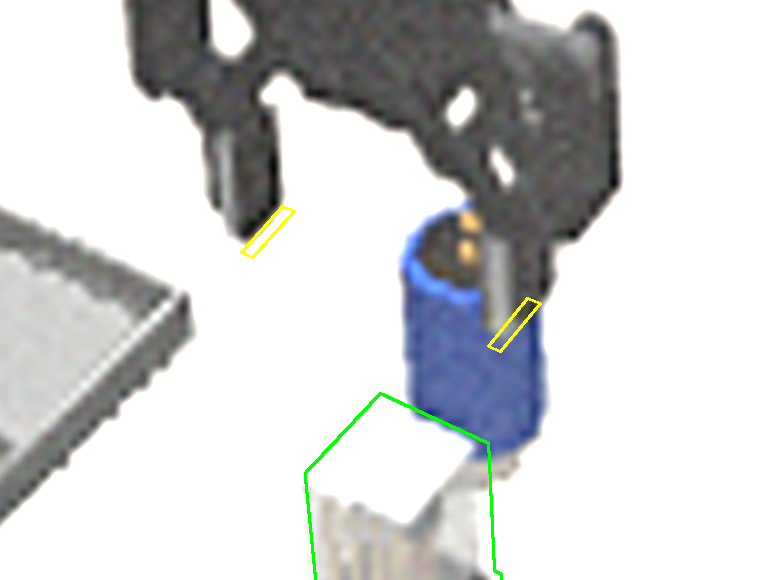

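>>> move_arm(motion=[[0.9, -0.0005, 0.002, 0.0, 4.7], [0.9, -0.0005, 0.002, 0.015, 4.7], [0.9, -0.0005, 0.002, 0.03, 4.7], [0.9, -0.0005, 0.002, 0.04, 4.7], [0.9, -0.0005, 0.002, 0.04, 4.7]])

```text
time: 25.25
ee_pos: [420.7, -142.8, 56.0]
eef_rot: [[0.991, 0.132, 0.013], [0.132, -0.991, 0.012], [0.015, -0.01, -1.0]]
force: [0.3, 0.2, 0.2]
gripper_width: 76.9
```

```bash
python3 go.py 422,-142.5,-12,-82; python3 ov.py f2 relay_c 422 -142.5 8.5
```

```text
t 25.25 p [ 420.7 -142.8   56. ] yaw -82.4 q [-29.  19. 115.   1.  46.  53.] w 76.9 F [0.3 0.2 0.2]
422,-142.5,-12,-82 [0.0003 0.0006 0.068 ] twist -0.4 dist 68
```

View pics/f2.png

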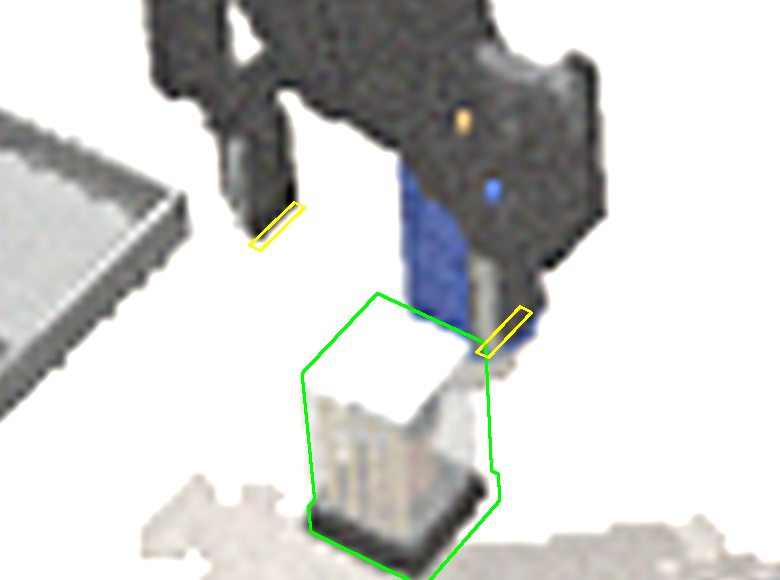

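Outline and fingers agree to about 2 mm. Descending on the relay.

>>> move_arm(motion=[[0.9, 0.002, 0.001, 0.02, 0], [0.9, 0.002, 0.001, 0.04, 0], [0.9, 0.002, 0.001, 0.06, 0], [0.9, 0.002, 0.001, 0.067, 0], [0.9, 0.002, 0.001, 0.067, 0]], squeeze=60)

```text
time: 25.8
ee_pos: [424.0, -142.8, -10.6]
eef_rot: [[0.991, 0.132, 0.013], [0.132, -0.991, 0.012], [0.015, -0.011, -1.0]]
force: [0.3, 0.5, -0.0]
gripper_width: 76.9
```

>>> move_arm(motion=[[0.2, 0, 0, 0, 0], [0.2, 0, 0, 0, 0], [0.2, 0, 0, 0, 0], [0.2, 0, 0, 0, 0], [0.2, 0, 0, 0, 0]])

```text
time: 26.3
ee_pos: [424.7, -143.2, -9.6]
eef_rot: [[0.991, 0.132, 0.015], [0.132, -0.991, 0.011], [0.016, -0.009, -1.0]]
force: [-1.2, -0.3, 6.1]
gripper_width: 38.9
```

```bash
python3 go.py 424,-332,100,-81.7; python3 ov.py f3 relay_c 422 -142.5 8.5
```

```text
t 26.3 p [ 424.7 -143.2   -9.6] yaw -82.4 q [-28.  26. 117.   2.  36.  53.] w 38.9 F [-1.2 -0.3  6.1]
424,-332,100,-81.7 [-0.0239  0.186  -0.1117] twist -0.7 dist 218
```

View pics/f3.png

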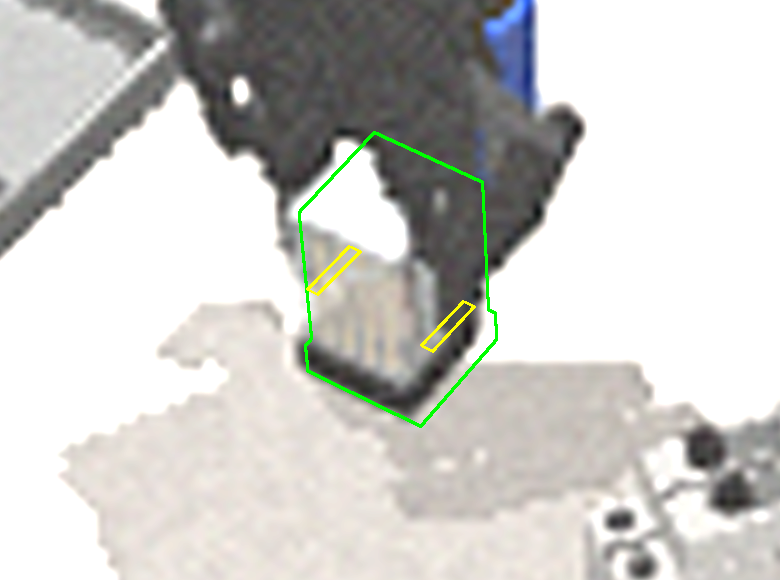

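Gripped. Lifting and moving to the near bay.

>>> move_arm(motion=[[0.2, 0, 0, -0.03, 0], [0.2, 0, 0, -0.065, 0], [0.2, 0, 0, -0.1, 0], [0.2, -0.003, 0.02, -0.108, 0], [0.2, -0.008, 0.06, -0.108, 0]])

```text
time: 26.85
ee_pos: [423.6, -204.1, 100.1]
eef_rot: [[0.991, 0.135, 0.018], [0.135, -0.991, 0.01], [0.019, -0.008, -1.0]]
force: [1.0, -0.4, -2.5]
gripper_width: 38.8
```

```bash
python3 go.py 425,-332,95,-81.7; python3 z.py f4
```

```text
t 26.85 p [ 423.6 -204.1  100.1] yaw -82.2 q [-35.  17. 109.   1.  54.  46.] w 38.8 F [ 1.  -0.4 -2.5]
425,-332,95,-81.7 [-0.016   0.1269  0.0038] twist -0.5 dist 128
```

View pics/f4.png

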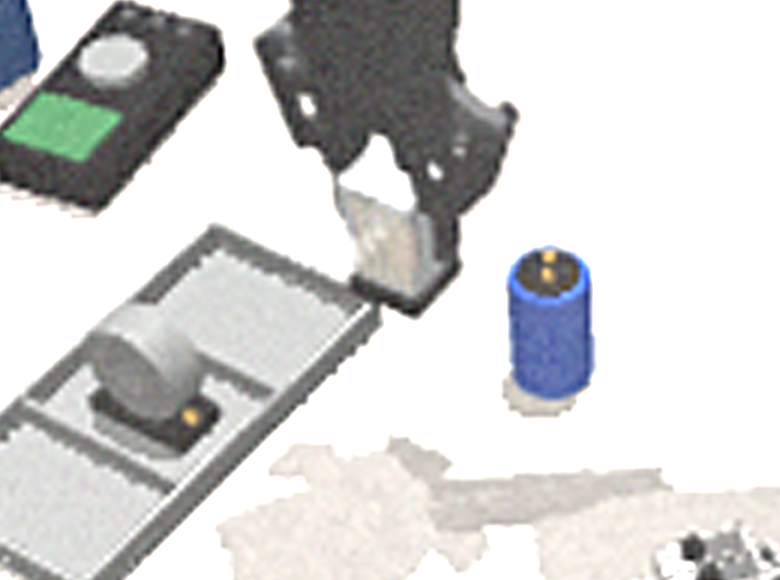

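The relay is held upright and the blue look-alike is untouched.

>>> move_arm(motion=[[0.2, -0.006, 0.045, 0, 0], [0.2, -0.011, 0.09, 0, 0], [0.2, -0.016, 0.127, 0.01, 0], [0.2, -0.016, 0.127, 0.03, 0], [0.2, -0.016, 0.127, 0.04, 0]])

```text
time: 27.4
ee_pos: [426.9, -340.5, 58.4]
eef_rot: [[0.991, 0.132, 0.019], [0.132, -0.991, 0.005], [0.02, -0.002, -1.0]]
force: [-1.4, 1.0, -2.0]
gripper_width: 38.7
```

```bash
python3 go.py 425,-332,0,-81.7; python3 z.py f5 1
```

```text
t 27.4 p [ 426.9 -340.5   58.4] yaw -82.4 q [-47.  25. 102.   1.  52.  35.] w 38.7 F [-1.4  1.  -2. ]
425,-332,0,-81.7 [-0.0019 -0.0085  0.0584] twist -0.7 dist 59
```

View pics/f5.png

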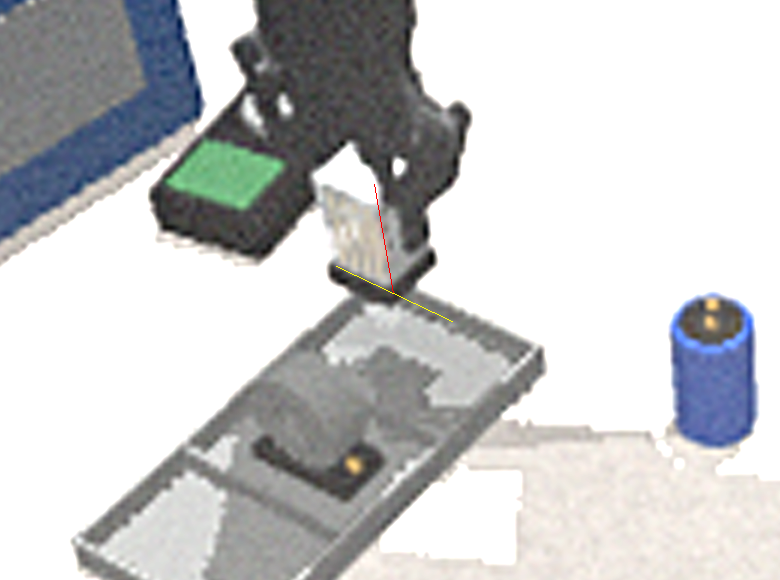

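>>> move_arm(motion=[[0.2, -0.002, -0.0085, 0, 0], [0.2, -0.002, -0.0085, 0.02, 0], [0.2, -0.002, -0.0085, 0.04, 0], [0.2, -0.002, -0.0085, 0.058, 0], [0.2, -0.002, -0.0085, 0.058, 0]])

```text
time: 27.95
ee_pos: [422.4, -326.9, -2.0]
eef_rot: [[0.991, 0.135, 0.014], [0.135, -0.991, 0.011], [0.015, -0.009, -1.0]]
force: [-0.4, 1.0, -2.5]
gripper_width: 39.0
```

```bash
python3 go.py 425,-332,-4,-81.7; python3 z.py f6 1
```

```text
t 27.95 p [ 422.4 -326.9   -2. ] yaw -82.3 q [-46.  30. 106.   1.  44.  35.] w 39.0 F [-0.4  1.  -2.5]
425,-332,-4,-81.7 [0.0019 0.0054 0.002 ] twist -0.6 dist 6
```

View pics/f6.png

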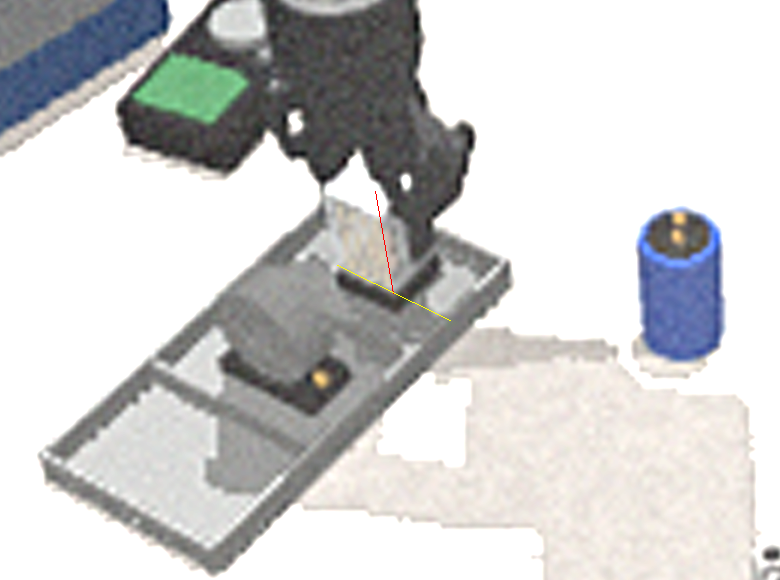

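Inside the bay. Final lowering.

>>> move_arm(motion=[[0.2, 0.002, 0.003, 0.001, 0], [0.2, 0.002, 0.003, 0.002, 0], [0.2, 0.002, 0.003, 0.003, 0], [0.2, 0.002, 0.003, 0.003, 0]])

```text
time: 28.4
ee_pos: [425.7, -330.7, -3.5]
eef_rot: [[0.991, 0.135, 0.016], [0.135, -0.991, 0.009], [0.017, -0.007, -1.0]]
force: [-0.0, -0.7, -2.3]
gripper_width: 38.6
```

>>> move_arm(motion=[[0.2, 0, 0, 0.001, 0], [0.2, 0, 0, 0.002, 0], [0.2, 0, 0, 0.002, 0]])

```text
time: 28.7
ee_pos: [425.8, -330.8, -5.5]
eef_rot: [[0.991, 0.135, 0.016], [0.134, -0.991, 0.009], [0.017, -0.007, -1.0]]
force: [0.8, -0.1, -1.5]
gripper_width: 38.9
```

>>> move_arm(motion=[[0.2, 0, 0, 0.001, 0], [0.2, 0, 0, 0.002, 0], [0.2, 0, 0, 0.002, 0]])

```text
time: 29.0
ee_pos: [425.8, -330.8, -5.7]
eef_rot: [[0.991, 0.135, 0.016], [0.135, -0.991, 0.008], [0.017, -0.006, -1.0]]
force: [-4.2, 3.8, 21.1]
gripper_width: 38.7
```

>>> move_arm(motion=[[0.8, 0, 0, 0, 0], [0.8, 0, 0, 0, 0], [0.8, 0, 0, 0, 0], [0.8, 0, 0, -0.04, 0], [0.8, 0, 0, -0.085, 0]])

```text
time: 29.5
ee_pos: [423.0, -330.0, 78.2]
eef_rot: [[0.991, 0.135, 0.013], [0.134, -0.991, 0.012], [0.014, -0.01, -1.0]]
force: [0.3, -1.3, -0.9]
gripper_width: 68.1
```

```bash
python3 go.py 548,138.5,100,-86.5; python3 z.py f7
```

```text
t 29.5 p [ 423.  -330.    78.2] yaw -82.3 q [-46.  23. 102.   1.  55.  35.] w 68.1 F [ 0.3 -1.3 -0.9]
548,138.5,100,-86.5 [ 0.1872 -0.4476 -0.0145] twist 4.2 dist 485
```

View pics/f7.png

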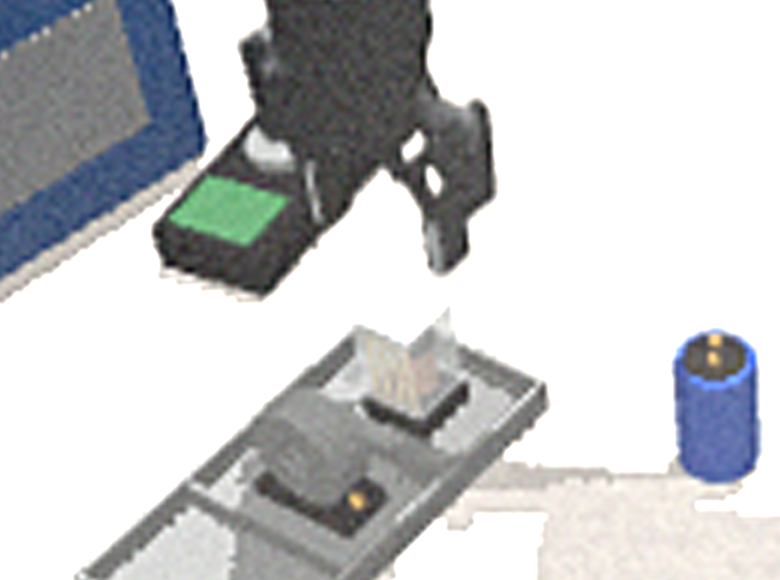

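Relay placed. Last, the one-pole breaker.

>>> move_arm(motion=[[0.7, 0.01, -0.024, -0.02, 2], [0.7, 0.028, -0.067, -0.02, 4], [0.7, 0.047, -0.112, -0.02, 4], [0.7, 0.065, -0.157, -0.02, 4], [0.7, 0.084, -0.2, -0.02, 4]])

```text
time: 30.05
ee_pos: [482.6, -122.7, 107.8]
eef_rot: [[0.998, 0.065, 0.021], [0.065, -0.998, 0.003], [0.021, -0.002, -1.0]]
force: [1.4, 0.1, 0.5]
gripper_width: 59.8
```

```bash
python3 go.py 548,138.5,95,-86.5
```

```text
t 30.05 p [ 482.6 -122.7  107.8] yaw -86.3 q [-23.  18. 106.   1.  55.  63.] w 59.8 F [1.4 0.1 0.5]
548,138.5,95,-86.5 [ 0.0819 -0.2564  0.0151] twist 0.2 dist 270
```

>>> move_arm(motion=[[0.7, 0.014, -0.045, 0, 0], [0.7, 0.028, -0.09, 0, 0], [0.7, 0.043, -0.135, 0, 0], [0.7, 0.057, -0.18, 0, 0], [0.7, 0.072, -0.225, 0.005, 0]])

```text
time: 30.55
ee_pos: [540.5, 108.5, 105.0]
eef_rot: [[0.998, 0.065, 0.022], [0.065, -0.998, 0.003], [0.022, -0.002, -1.0]]
force: [0.6, 0.2, -0.3]
gripper_width: 60.1
```

```bash
python3 go.py 548,138.5,60,-86.5
```

```text
t 30.55 p [540.5 108.5 105. ] yaw -86.3 q [  4.  22. 100.   0.  57.  90.] w 60.1 F [ 0.6  0.2 -0.3]
548,138.5,60,-86.5 [ 0.0084 -0.0293  0.0453] twist 0.2 dist 55
```

>>> move_arm(motion=[[0.7, 0.008, -0.029, 0, 0], [0.7, 0.008, -0.029, 0, 0], [0.7, 0.008, -0.029, 0.02, 0], [0.7, 0.008, -0.029, 0.04, 0], [0.7, 0.008, -0.029, 0.04, 0]])

```text
time: 31.05
ee_pos: [544.9, 137.2, 62.8]
eef_rot: [[0.998, 0.065, 0.016], [0.065, -0.998, 0.002], [0.017, -0.001, -1.0]]
force: [-0.7, -0.8, 0.6]
gripper_width: 60.1
```

```bash
python3 go.py 548,138.5,-6,-86.5;python3 ov.py g1 breaker1_c 548 138.5 3.5
```

```text
t 31.05 p [544.9 137.2  62.8] yaw -86.3 q [  7.  26. 100.   0.  53.  93.] w 60.1 F [-0.7 -0.8  0.6]
548,138.5,-6,-86.5 [ 0.002  -0.001   0.0688] twist 0.2 dist 69
```

View pics/g1.png

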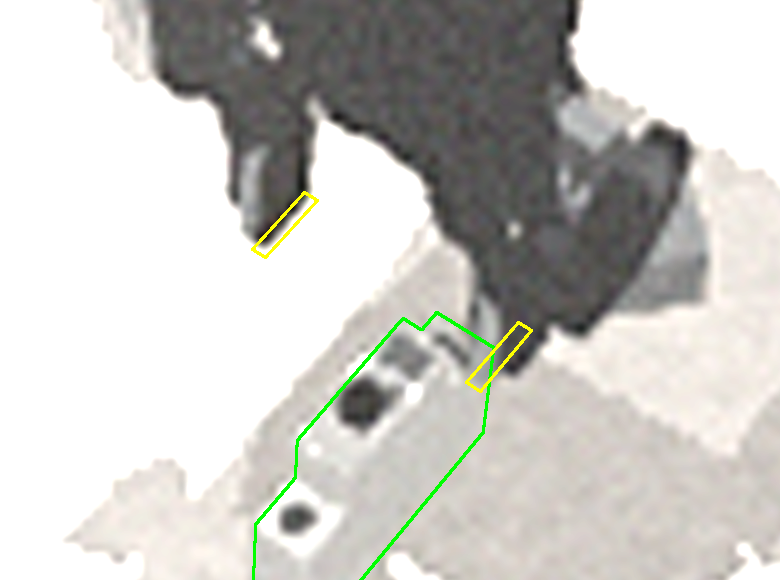

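>>> move_arm(motion=[[0.7, 0.002, -0.001, 0.02, 0], [0.7, 0.002, -0.001, 0.04, 0], [0.7, 0.002, -0.001, 0.06, 0], [0.7, 0.002, -0.001, 0.068, 0], [0.7, 0.002, -0.001, 0.068, 0]])

```text
time: 31.6
ee_pos: [548.6, 138.1, -4.2]
eef_rot: [[0.998, 0.064, 0.017], [0.064, -0.998, 0.003], [0.017, -0.001, -1.0]]
force: [-0.2, -0.3, 0.8]
gripper_width: 59.9
```

```bash
python3 go.py 548,138.5,-6,-86.5;python3 ov.py g2 breaker1_c 548 138.5 3.5
```

```text
t 31.6 p [548.6 138.1  -4.2] yaw -86.3 q [  7.  32. 102.   0.  45.  93.] w 59.9 F [-0.2 -0.3  0.8]
548,138.5,-6,-86.5 [-0.0007 -0.0004  0.0018] twist 0.2 dist 2
```

View pics/g2.png

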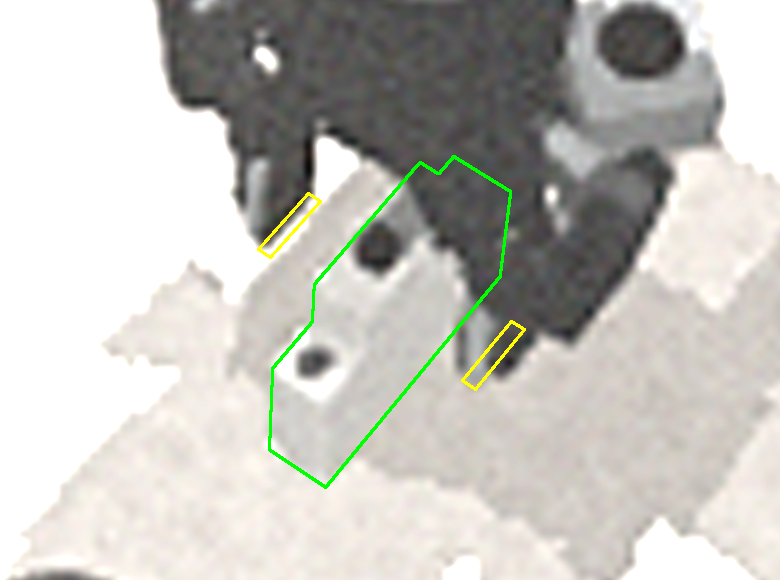

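Fingers straddle the nose. Closing.

>>> move_arm(motion=[[0, 0, 0, 0.001, 0], [0, 0, 0, 0.001, 0], [0, 0, 0, 0.001, 0], [0, 0, 0, 0.001, 0], [0, 0, 0, 0.001, 0]])

```text
time: 32.15
ee_pos: [550.1, 138.4, -3.6]
eef_rot: [[0.998, 0.064, 0.02], [0.064, -0.998, 0.003], [0.02, -0.002, -1.0]]
force: [-1.5, -0.0, 6.5]
gripper_width: 17.5
```

```bash
python3 go.py 584,-309,100,8.3;python3 ov.py g3 breaker1_c 548 138.5 3.5
```

```text
t 32.15 p [550.1 138.4  -3.6] yaw -86.3 q [  7.  32. 102.   0.  45.  93.] w 17.5 F [-1.5 -0.   6.5]
584,-309,100,8.3 [ 0.0072  0.4485 -0.1041] twist 85.4 dist 461
```

View pics/g3.png

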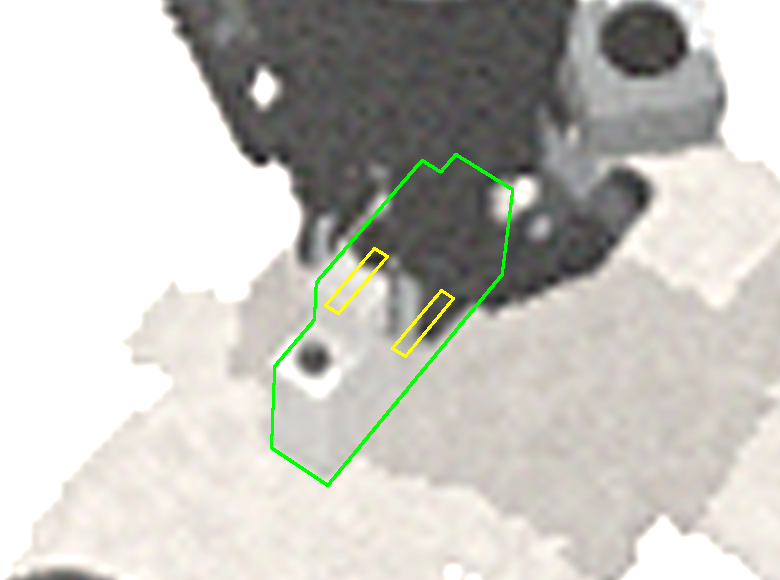

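Gripped at 17.5 mm. Carrying it to the far bay of tray3 while turning.

>>> move_arm(motion=[[0, 0, 0, -0.03, 0], [0, 0, 0, -0.065, 4], [0, 0, 0.015, -0.1, 12], [0, 0, 0.055, -0.1, 20], [0, 0.001, 0.1, -0.1, 28]])

```text
time: 32.7
ee_pos: [556.4, 38.4, 97.9]
eef_rot: [[0.91, -0.414, 0.023], [-0.414, -0.91, 0.003], [0.02, -0.012, -1.0]]
force: [0.2, -0.4, -1.2]
gripper_width: 16.9
```

```bash
python3 go.py 584,-309,95,8.3
```

```text
t 32.7 p [556.4  38.4  97.9] yaw -114.5 q [ -3.  23.  99.   0.  57. 111.] w 16.9 F [ 0.2 -0.4 -1.2]
584,-309,95,8.3 [0.169  0.3048 0.0025] twist 57.2 dist 349
```

>>> move_arm(motion=[[0, 0.021, 0.038, 0, 8], [0, 0.043, 0.077, 0, 16], [0, 0.065, 0.117, 0, 24], [0, 0.087, 0.157, 0, 32], [0, 0.109, 0.197, 0, 40]])

```text
time: 33.2
ee_pos: [573.5, -187.7, 97.5]
eef_rot: [[0.426, -0.905, 0.023], [-0.905, -0.426, 0.003], [0.007, -0.022, -1.0]]
force: [0.6, 0.5, -1.1]
gripper_width: 17.4
```

```bash
python3 go.py 584,-309,95,8.3
```

```text
t 33.2 p [ 573.5 -187.7   97.5] yaw -154.8 q [-25.  26.  93.   1.  59. 129.] w 17.4 F [ 0.6  0.5 -1.1]
584,-309,95,8.3 [0.1142 0.0422 0.0024] twist 16.9 dist 122
```

>>> move_arm(motion=[[0, 0.04, 0.015, 0, 8], [0, 0.08, 0.03, 0, 16], [0, 0.114, 0.042, 0.002, 17], [0, 0.114, 0.042, 0.01, 17], [0, 0.114, 0.042, 0.02, 17]])

```text
time: 33.7
ee_pos: [584.3, -309.3, 76.9]
eef_rot: [[0.141, -0.99, 0.023], [-0.99, -0.141, 0.003], [-0.0, -0.023, -1.0]]
force: [0.6, 1.5, -0.7]
gripper_width: 17.1
```

```bash
python3 go.py 584,-309,5,8.3;python3 z.py g4 1
```

```text
t 33.7 p [ 584.3 -309.3   76.9] yaw -171.9 q [-34.  32.  86.   1.  61. 137.] w 17.1 F [ 0.6  1.5 -0.7]
584,-309,5,8.3 [-0.0004  0.0019  0.0719] twist -0.2 dist 72
```

View pics/g4.png

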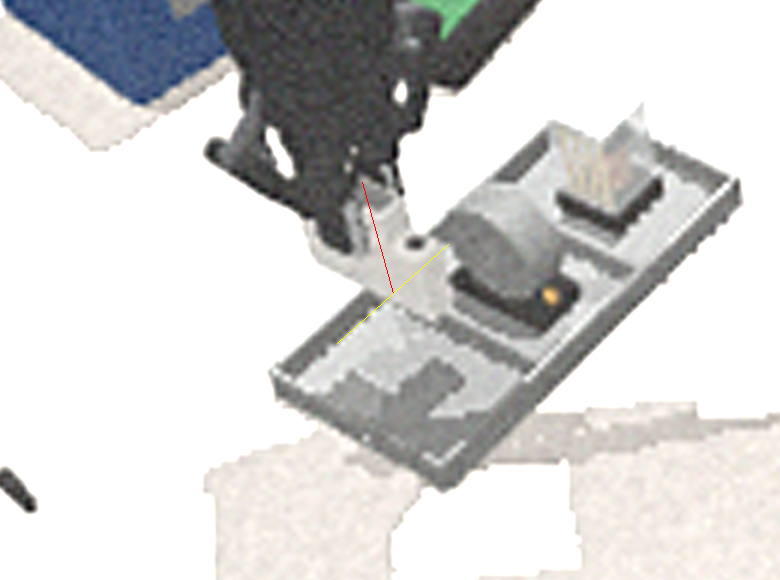

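>>> move_arm(motion=[[0, 0, 0.002, 0.02, 0], [0, 0, 0.002, 0.04, 0], [0, 0, 0.002, 0.06, 0], [0, 0, 0.002, 0.07, 0], [0, 0, 0.002, 0.071, 0]])

```text
time: 34.25
ee_pos: [581.1, -304.9, 2.2]
eef_rot: [[0.144, -0.989, 0.017], [-0.99, -0.144, 0.008], [-0.006, -0.018, -1.0]]
force: [0.3, 0.6, -0.5]
gripper_width: 17.1
```

```bash
python3 go.py 584,-309,1,8.3;python3 z.py g5
```

```text
t 34.25 p [ 581.1 -304.9    2.2] yaw -171.7 q [-34.  37.  90.   1.  53. 137.] w 17.1 F [ 0.3  0.6 -0.5]
584,-309,1,8.3 [ 0.0045 -0.0022  0.0012] twist -0.0 dist 5
```

View pics/g5.png

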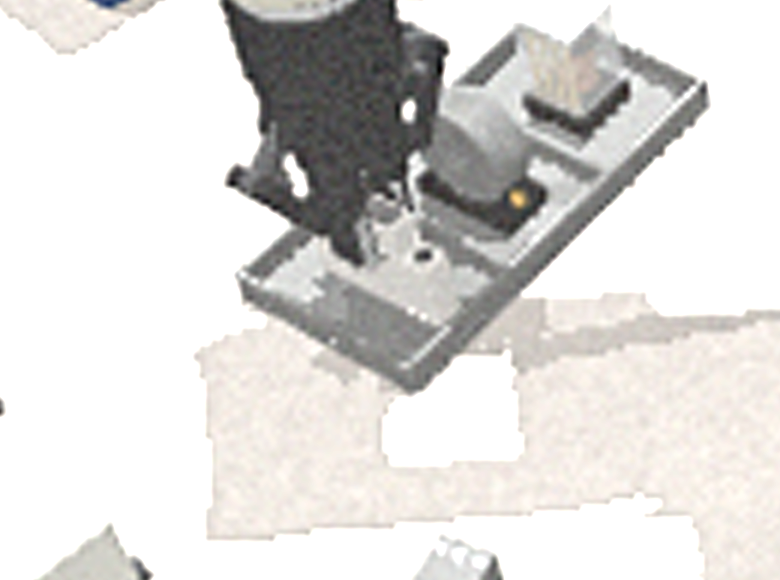

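>>> move_arm(motion=[[0, 0.002, -0.001, 0.001, 0], [0, 0.002, -0.001, 0.002, 0], [0, 0.002, -0.001, 0.002, 0]])

```text
time: 34.6
ee_pos: [583.5, -307.8, 1.7]
eef_rot: [[0.143, -0.989, 0.019], [-0.99, -0.143, 0.006], [-0.004, -0.02, -1.0]]
force: [-0.0, -0.2, -1.6]
gripper_width: 17.3
```

>>> move_arm(motion=[[0, 0, 0, 0.001, 0], [0, 0, 0, 0.002, 0], [0, 0, 0, 0.002, 0]])

```text
time: 34.9
ee_pos: [583.7, -307.9, 1.1]
eef_rot: [[0.143, -0.989, 0.02], [-0.99, -0.143, 0.006], [-0.003, -0.02, -1.0]]
force: [-2.3, 2.7, 8.2]
gripper_width: 17.3
```

>>> move_arm(motion=[[0.45, 0, 0, 0, 0], [0.45, 0, 0, 0, 0], [0.45, 0, 0, 0, 0], [0.45, 0, 0, -0.04, 0], [0.45, 0, 0, -0.085, 0]])

```text
time: 35.4
ee_pos: [580.2, -307.2, 84.6]
eef_rot: [[0.143, -0.99, 0.015], [-0.99, -0.143, 0.009], [-0.007, -0.016, -1.0]]
force: [1.2, -1.2, 0.9]
gripper_width: 38.6
```

```bash
python3 go.py 640,-100,200,8.3;python3 z.py g6
```

```text
t 35.4 p [ 580.2 -307.2   84.6] yaw -171.8 q [-34.  31.  86.   1.  62. 137.] w 38.6 F [ 1.2 -1.2  0.9]
640,-100,200,8.3 [-0.1973 -0.0907 -0.1126] twist -0.1 dist 245
```

View pics/g6.png

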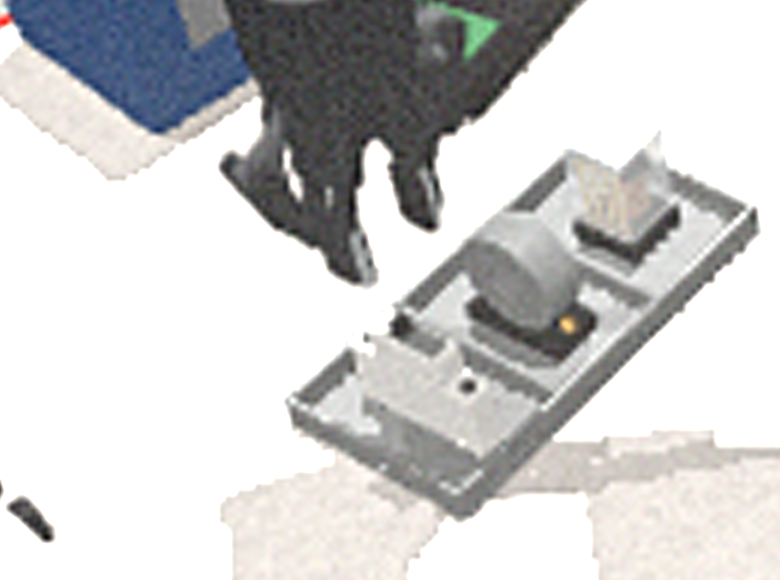

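All five are placed. Moving the arm clear to check.

>>> move_arm(motion=[[0.45, 0, 0, -0.05, 0], [0.45, -0.03, 0, -0.1, 0], [0.45, -0.08, 0, -0.12, 0], [0.45, -0.13, 0, -0.12, 0], [0.45, -0.18, 0, -0.12, 0]])

```text
time: 35.95
ee_pos: [559.2, -146.0, 215.0]
eef_rot: [[0.142, -0.989, 0.03], [-0.99, -0.142, -0.0], [0.004, -0.03, -1.0]]
force: [0.2, 0.5, -0.5]
gripper_width: 38.6
```

>>> move_arm(motion=[[0.45, -0.05, 0, 0, 0], [0.45, -0.1, 0, 0, 0], [0.45, -0.15, 0, 0, 0], [0.45, -0.2, 0, 0, 0], [0.45, -0.2, 0, 0, 0]])

```text
time: 36.45
ee_pos: [529.0, 57.5, 214.0]
eef_rot: [[0.147, -0.989, 0.029], [-0.989, -0.147, 0.003], [0.002, -0.03, -1.0]]
force: [0.5, -0.4, 0.5]
gripper_width: 38.6
```

```bash
cat > chk.py <<'E'
from cell import arm
from h import *
from scipy.spatial.transform import Rotation
P={n:arm.camera(n) for n in('top','scene')}
for n in P: cv2.imwrite(f'pics/{n}_end.png',cv2.resize(P[n]['color'][:,:,::-1],(768,576),interpolation=cv2.INTER_CUBIC))
ex={'breaker1_c':(584,-309,4,98.3),'ct_c':(504,-321,4,98.3),'relay_c':(425,-331,4,8.3),'breaker3_c':(534,327,4,86.7),'cap_c':(446,332,4,0),'breaker2_c':(430,-1,0,151)}
tr={'tray3':(504.4,-320.5,8.2),'tray2':(490.3,329.7,-3.3)}
for n,(x,y,z0,yw) in ex.items():
    for c in P:
        e=proj(P[c],np.array([[x,y,35]]))[0]
        D=[(np.hypot((d['box'][0]+d['box'][2])/2-e[0],(d['box'][1]+d['box'][3])/2-e[1]),d) for d in arm.cut_out(P[c],n)]
        D=[d for d in D if d[0]<14]
        if not D: print(n,c,'none'); continue
        d=min(D,key=lambda k:k[0])[1]
        r=np.array(fit([P[c]],[d['mask']],n,(x,y,[np.radians(yw)]),z0))
        o=''
        if n!='breaker2_c':
            t=tr['tray2' if n in('breaker3_c','cap_c') else 'tray3']; a=np.radians(-t[2]); v=r[:2]-t[:2]
            o=np.round([v[0]*np.cos(a)-v[1]*np.sin(a),v[0]*np.sin(a)+v[1]*np.cos(a)],1)
        print(n,c,round(float(d['score']),2),np.round(r,2),'in tray',o)
E
python3 chk.py; python3 go.py
```

```text
breaker1_c top 0.49 [ 5.8160e+02 -3.0385e+02  1.0062e+02  1.6000e-01] in tray [78.8  5.5]
breaker1_c scene 0.88 [ 5.8399e+02 -3.1022e+02  9.6770e+01  8.0000e-02] in tray [80.2 -1.2]
ct_c top 0.85 [ 5.0369e+02 -3.1710e+02  9.8470e+01  2.3000e-01] in tray [-0.2  3.5]
ct_c scene 0.73 [ 5.0571e+02 -3.2206e+02  1.0044e+02  7.0000e-02] in tray [ 1.1 -1.7]
relay_c top 0.94 [ 4.2251e+02 -3.2903e+02  9.5800e+00  1.0000e-01] in tray [-82.3   3.2]
relay_c scene 0.59 [ 4.2609e+02 -3.3304e+02  1.4790e+01  6.0000e-02] in tray [-79.3  -1.2]
breaker3_c top 0.57 [5.3322e+02 3.2993e+02 8.7100e+01 1.0000e-01] in tray [42.8  2.7]
breaker3_c scene 0.9 [5.3478e+02 3.2584e+02 8.9590e+01 9.0000e-02] in tray [44.6 -1.3]
cap_c top 0.74 [4.4044e+02 3.3336e+02 5.7400e+00 8.0000e-02] in tray [-50.    0.8]
cap_c scene none
breaker2_c top none
breaker2_c scene 0.76 [ 4.2987e+02 -3.2600e+00  1.5237e+02  6.0000e-02] in tray 
t 37.15 p [530.8  51.6 214.2] yaw -171.9 q [ -2.  13.  95.   0.  70. 170.] w 38.7 F [ 0.  -0.6 -0.4]
```

View pics/top_end.png

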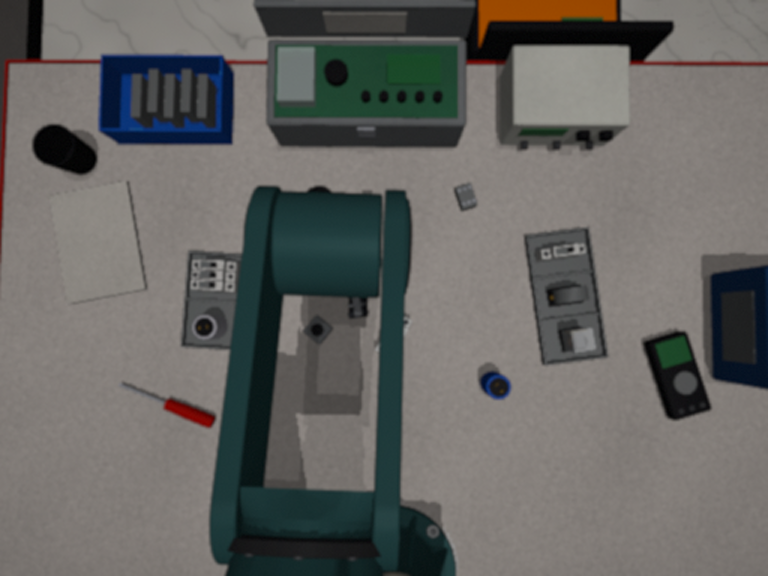

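View pics/scene_end.png

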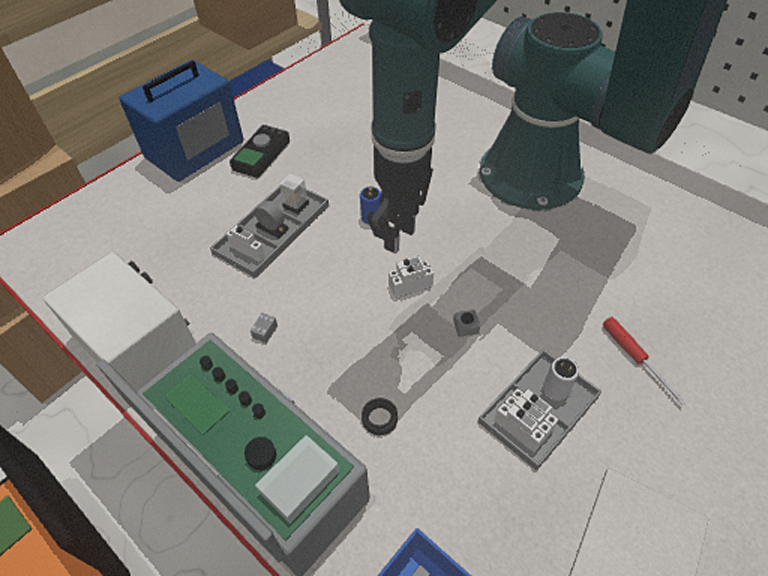

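Everything sits in its bay and the two-pole breaker is unmoved. Joint 6 reads 170°, close to its limit, so I'll turn the wrist back before handing in.

>>> move_arm(motion=[[0.45, 0, 0, 0, -8], [0.45, 0, 0, 0, -16], [0.45, 0, 0, 0, -20], [0.45, 0, 0, 0, -20], [0.45, 0, 0, 0, -20]])

```text
time: 37.65
ee_pos: [530.8, 51.5, 214.1]
eef_rot: [[0.47, -0.882, 0.03], [-0.883, -0.47, -0.0], [0.014, -0.027, -1.0]]
force: [-0.4, -0.2, 0.0]
gripper_width: 38.2
```

```bash
python3 go.py; python3 - <<'E'
from cell import arm
print(arm.hand_in())
E
```

```text
t 37.65 p [530.8  51.5 214.1] yaw -152.0 q [ -2.  13.  95.   0.  70. 150.] w 38.2 F [-0.4 -0.2  0. ]
the job is handed in; nothing more can be done
None
```

Both kits are made up and the job was handed in at about 38 s. In tray3 the ring current transformer is in the middle bay, the relay in the near bay and the one-pole breaker in the far bay. In tray2 the three-pole breaker and the capacitor have a bay each. Each was lowered until the wrist felt the bay floor (8–21 N), then released.

**Last checks:**
- **Position:** fits to the pictures put everything within about 6 mm of its bay middle. The pictures show all five standing upright, but I did not measure their angles or heights.
- **Two-pole breaker:** it stands upright and fitted within about 2.5 mm of its first fit in the scene camera. The top camera's view of it was blocked by the arm.
- **Blue look-alike:** untouched.

**What failed or disagreed:**
- **Reported tool height:** the true fingertips are about 34 mm above the reported TCP. My first close on the three-pole breaker therefore shut above it without moving it. I probed the bare bench to find the error and corrected every later height for it.
- **Camera differences:** the two cameras differed by up to about 7 mm on some things.
- **Capacitor:** the scene-camera network missed it in the final check, so its position rests on the top camera's fit and on my own view of the scene picture.
- **Joint 6:** it had reached about 170°, close to its 170.74° limit, as the arm moved clear. I turned it back to 150° before handing in.

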